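# Hang the hook bracket on the kitchen rail and snap its locking cap home

## Robot

A 6-joint arm with a two-finger parallel gripper is mounted at the origin on the work surface. World frame = base frame: x ahead of the robot, y to its left, z up, the work surface at z = 0. Lengths are in m, angles in rad, forces in N, time in s.
With the tool pointing down it reaches from about 0.25 to 0.8 m from the base axis. Payload 3.9 kg.
Tool frame: the origin (TCP) lies at the very end of the fingers, on their centre line; the grasp point (between the pads) lies 19 mm behind it; z points along the fingers, y is the direction in which the jaws open and shut (so a half turn about z gives the same grasp; the last joint's range is limited). The gripper opens to 85 mm and grips with 20 to 120 N. Pads are 22 mm wide; open, the fingers measure 114 mm over their backs; the gripper's body (76 mm by 85 mm) begins 54 mm behind the grasp point. The pads swing forward as they close: fully open they stand 13 mm farther back than shut.
Start: joints at [-1.245, 0.26, -0.138, 1.173, 0, 1.571], TCP at [0.168, -0.497, 0.231] pointing down, gripper open.
Joint ranges: [-2.78, 2.78], [-0.83, 1.72], [-1.28, 1.37], [-1.9, 2.12], [-1.57, 1.48], [-3.14, 3.14]. Speed limits (rad/s): [2.57, 2.57, 3.14, 3.14, 3.14, 3.14].

## Interface

Orientations are given as a unit quaternion [x, y, z, w].
In Python, from plant import get_state, vision, job gives the robot as it stands.
- The arm moves only by the tool apply_moves, never from a script. Its argument "rows" is a list of rows, each a list of 4 numbers: the shift along the tool's x, y, z in mm, then the turn about the tool's z in degrees. In form: [[x, y, z, yaw], ...]. A call has 1 to 5 rows; each row shifts and turns the pose as measured when the row begins, along the tool's axes as they then stand; what a row does not reach is not made up. A row lasts 1/10 s, in which the tool goes at most 50 mm and 8.59 degrees, less where a joint would pass 70% of its speed; a pose out of reach is approached as far as the arm can. A call is refused whole if a number of a shift passes 50 or a number of a turn 8.59, either way. A call with a gripper value outside its range is refused whole. "hand" is the closure in counts, from 0 (fully open) to 255 (shut), set as the call begins (left out, the last holds). The fingers move at their own pace and stop on an object; "grip_force" is the grip in N (left out, the last holds). Time passes only in rows, so rows that do not move let the fingers close. It gives the time, the measured TCP pose, the force and the opening at its end, in the units of the state.
- get_state(): the state, without advancing time (a new reading comes with each control period).
- vision.snapshot(name): name is "scene" or "top" or "wrist"; returns a dict with "frame" (420x560x3 uint8, red, green, blue), "z_map" (420x560 float32, m along the optical axis (not along the pixel's ray), 0 where there is no reading), "fovy" (degrees; the focal length in pixels is half the picture's height over the tangent of half this angle, whatever the lens; pixels are square), "cx", "cy" (the principal point, pixels), "world_to_cam" (4x4, takes a point from world to camera coordinates). Camera axes: x right, y down, z forward; pixel columns grow to the right and rows downward; lengths in m; the calibration is good to about 2 mm. A picture is of the moment at which its call begins.
- job.close_job(): hands the job in, once; it reports no verdict.
The state is a dict: "t": time; "joint_pos": joint angles; "qvel": joint speeds; "joint_efforts": joint torques, N m; "position": TCP position; "tool_rot": TCP orientation; "contact_force": force on the tool from outside, world axes, zero at the start; "moment": the same for the moment, N m; "width": finger opening in m.
Only numpy, scipy, OpenCV 4.12 (cv2) and the standard library are available. Lean on these libraries where they do the work, as an engineer would, in place of code of your own. Each camera call takes 0.05 s, during which the arm holds its last target.

## Task

Hang the steel hook bracket over the bar of the rail stand, with its hook towards the robot and the bar's upright stud coming up through the bracket's window, and let go of it. Then take the white snap cap and press it onto the stud: it clicks partway, so keep pressing after the click until the cap sits fully home on the bracket. Finish while still holding the cap and pushing it firmly down, do not let go at the end, and leave the other things on the counter where they are.

Things in the scene. Friction and masses are not known exactly. Their poses are not given: they have to be found in the camera images.
- rail: rail stand fixed to the counter: flat steel bar 320 mm long (its y), 24 mm wide (x), 16 mm thick, level on two posts at y = -150 and +150 mm with wooden feet 110 x 45 mm; bar top 120 mm above the counter. Origin on the counter under the bar's middle; its -x side faces the robot. Yaw within 0.3 rad
- stud_base (a point): centre of the bar's top face, at the foot of the upright steel stud (same axes as the rail). The stud is 13 mm thick and 27 mm tall with a tapered tip; four sprung round beads around it, centred 16 mm above this point, stand out to a circle 21 mm across and yield inwards when a cap is pressed over them
- bracket: loose steel hook bracket, an inverted U of 4 mm strip standing on its legs, 0.11 to 0.21 kg. 38 mm across the outsides of the legs (its x), 50 mm long (y), 62 mm high, 30 mm between the legs; window 26 x 28 mm (x, y) in the bridge for the stud. Origin at its foot, midway between the legs. Grip it across the legs from above, fingertips above the hook
- bracket_seat (a point): centre of the underside of the bracket's bridge, 58 mm above its origin; lies on stud_base when the bracket hangs on the bar
- hook_tip (a point): top of the upturned hook at the foot of the bracket's -x leg, 22 mm wide, 18 mm high, reaching out to x = -37 mm; this point is at (-35, 0, 18) mm in the bracket's frame and must hang on the rail's -x side
- stud_tip (a point): tip of the stud, 27 mm above stud_base. As the cap goes down, its lip meets the beads with the mouth about 16 mm above the bar top; the push rises to a peak of 8 to 14 N some 3 mm lower, then drops (click) at about 9 mm; push on until the rim rests on the bracket, mouth 4 mm above the bar top
- cap: loose white plastic snap cap, a plain round knob 40 mm in diameter and 34 mm high, 40 g, standing mouth down; origin at the centre of its underside (the mouth). Blind bore 26 mm deep with a rounded inner lip, 16 to 17 mm clear, narrowest 5 mm above the mouth
- paper_cup: open paper cup, 58 mm wide, 60 mm high, standing between the task's things; origin at the centre of its underside; to be left alone
- crown_cap: flat steel bottle cap, 32 mm wide and only 7 mm high, lying on the counter; not the snap cap; to be left alone
- loaf_tin: dark loaf tin filled with dough, 118 x 258 x 88 mm, on the right side (-y); to be left alone
- coffee_can: black coffee can, 84 mm wide, 130 mm high, on the left side (+y); to be left alone
- wooden_jar: small lidded wooden jar, 94 mm wide, 110 mm high, on the left side; to be left alone
- wooden_spoon: wooden spoon lying on the right side; to be left alone
Things that resemble listed ones, but are neither listed nor needed, are in the scene too. Several things have the shape of the cap; the one meant has the colours described above.

How it is judged:
On the way, in this order (a step that is already met when the one before it is completed fails the run):
1. the bracket hangs on the bar, hook towards the robot, stud through its window, and is let go (horizontal distance between bracket_seat and stud_base below 0.01 m and z of bracket_seat in the frame of stud_base between -0.003 and 0.003 m and x of hook_tip in the frame of stud_base below -0.02 m and angle between bracket's own z axis and vertical below 0.08 rad and contact force between the fingers and bracket below 0.3 N), for 0.2 s.
2. the cap is pressed past the click and home on the bracket (horizontal distance between cap and stud_base below 0.004 m and z of cap in the frame of stud_base below 0.0053 m and angle between cap's own z axis and vertical below 0.07 rad), for 0.2 s.
At the end, for the whole second after the job is handed in: Bracket bridge on the bar (3 mm in height, 10 mm sideways, 0.08 rad), hook on the robot's side; cap on the stud within 4 mm of its axis and 0.07 rad of upright, mouth under 5.3 mm above the bar top; fingers still bearing on the cap, cap pressing on the bracket with over 4 N (all of step 2 and horizontal distance between bracket_seat and stud_base below 0.01 m and z of bracket_seat in the frame of stud_base between -0.003 and 0.003 m and x of hook_tip in the frame of stud_base below -0.02 m and angle between bracket's own z axis and vertical below 0.08 rad and contact force between cap and bracket above 4 N and contact force between the fingers and cap above 4 N); the arm keeps its last pose, push and grip.
It fails at once if one of the other things on the counter is moved by more than 30 mm (distance of any of paper_cup, crown_cap, loaf_tin, coffee_can, wooden_jar, wooden_spoon from where it was at the start of the episode above 0.03 m).
It also fails if it takes over 67 s, if anything falls off the work surface, if the arm or the gripper's body presses on something with over 40 N, if the wrist force passes 120 N, or if a joint passes its speed limit or range.

## Working session

There is one attempt and no reset: what is moved stays moved. The work goes in short steps, Python scripts to look and compute and a tool call to move; the robot and the scene stay as the last step left them, time stands still between calls to the robot, and variables do not carry over. Pictures are saved under pics/ and viewed, and the job is handed in when it is done.

Besides the shell and the picture viewer there is one more tool, called after "Call:" as name([rows], argument=value, ...), one row to a line, values as JSON. apply_moves: Moves the arm, as the interface text tells. Its arguments: {"type":"object","properties":{"rows":{"type":"array"},"hand":{"type":"number"},"grip_force":{"type":"number"}},"required":["rows"]}

```bash
ls; mkdir -p pics; cat > h.py <<'E'
import numpy as np, cv2
from plant import get_state, vision, job
def snap(n,save=None):
    s=vision.snapshot(n)
    if save: cv2.imwrite('pics/'+save+'.png',cv2.cvtColor(s['frame'],cv2.COLOR_RGB2BGR))
    np.savez('last_'+n+'.npz',**s)
    return s
def load(n):
    d=np.load('last_'+n+'.npz'); return {k:d[k] for k in d}
def foc(s): return 210/np.tan(np.radians(float(s['fovy']))/2)
def cloud(s):
    z=s['z_map'].astype(float); f=foc(s); v,u=np.mgrid[0:420,0:560]
    P=np.stack([(u-s['cx'])/f*z,(v-s['cy'])/f*z,z],-1)
    W=s['world_to_cam']; P=(P-W[:3,3])@W[:3,:3]
    P[z<=0]=np.nan
    return P
def ray(s,u,v,h):
    W=s['world_to_cam'];f=foc(s)
    d=W[:3,:3].T@np.array([(u-s['cx'])/f,(v-s['cy'])/f,1]);c=-W[:3,:3].T@W[:3,3]
    return c+d*(h-c[2])/d[2]
def proj(s,p):
    W=s['world_to_cam'];q=W[:3,:3]@np.array(p)+W[:3,3];f=foc(s)
    return q[0]/q[2]*f+s['cx'],q[1]/q[2]*f+s['cy']
E
python3 - <<'E'
from h import *
for n in ['scene','top','wrist']:
    s=snap(n,n+'0'); W=s['world_to_cam']; print(n,s['fovy'],s['cx'],s['cy'],(-W[:3,:3].T@W[:3,3]).round(3),W[:3,:3].round(2).tolist())
print(get_state())
E
```

```text
pics
scene 43.17852152349763 268.6529965337699 212.76736882254738 [ 1.387 -0.345  0.991] [[0.34, 0.94, 0.02], [0.63, -0.22, -0.75], [-0.7, 0.27, -0.67]]
top 53.94656342820023 277.25544658495346 214.2329794552807 [0.267 0.    1.261] [[0.03, -1.0, 0.01], [-0.98, -0.03, -0.21], [0.21, -0.0, -0.98]]
wrist 60.35779766485921 281.96424587495915 209.65367163877409 [ 0.236 -0.474  0.373] [[0.32, -0.95, -0.0], [-0.91, -0.31, 0.28], [-0.27, -0.09, -0.96]]
{'t': 0.15, 'joint_pos': array([-1.24500756e+00,  2.60551445e-01, -1.39073404e-01,  1.17269633e+00,
       -9.68062086e-06,  1.57077542e+00]), 'qvel': array([ 0.00020098, -0.00207264,  0.00465695,  0.00038131,  0.00023494,
       -0.00076415]), 'joint_efforts': array([ 1.15301305e-04, -4.06006551e+01,  2.54165483e+01,  1.26812109e-02,
       -1.58713001e-04, -8.51754208e-06]), 'position': array([ 0.16785951, -0.49689081,  0.23064626]), 'tool_rot': array([ 9.86760038e-01,  1.62185221e-01, -1.28414662e-04, -7.51548711e-04]), 'contact_force': array([-0.7222707 ,  0.36738838,  0.92847697]), 'moment': array([-0.00933832,  0.0240886 , -0.01056638]), 'width': 0.08566769512145188}
```

View pics/scene0.png

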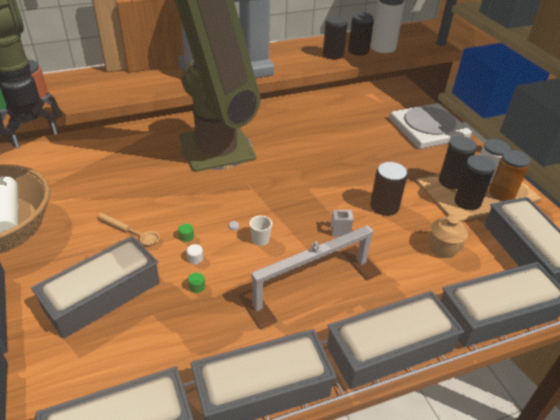

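View pics/top0.png

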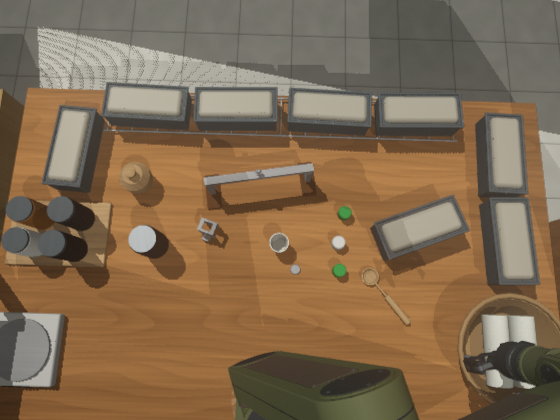

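View pics/wrist0.png

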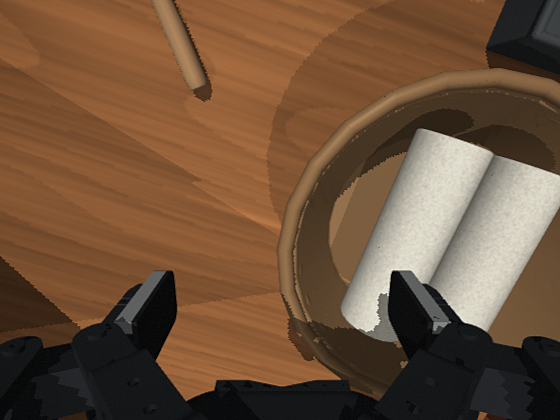

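The top view shows the rail with its stud at about (261,174), the bracket at (207,228), the white cap at (339,242) between two green ones, the cup at (279,242) and the crown cap at (296,269). The arm is over the basket. I'll measure these now.

```bash
python3 - <<'E'
from h import *
s=load('top'); c=load('scene')
P=cloud(s);Q=cloud(c)
def up(s,x0,y0,x1,y1,n,k):
    im=cv2.cvtColor(s['frame'],cv2.COLOR_RGB2BGR)[y0:y1,x0:x1]
    cv2.imwrite('pics/'+n+'.png',cv2.resize(im,None,fx=k,fy=k,interpolation=cv2.INTER_CUBIC))
up(s,185,150,325,255,'topz',5); up(c,300,180,400,255,'scz',7)
for nm,P_ in(('top',P),('scene',Q)):
    X,Y,Z=P_[...,0],P_[...,1],P_[...,2]
    # bar points
    m=(Z>.112)&(Z<.125)&(X>.3)&(X<.62)&(abs(Y)<.25)
    print(nm,'counter z',np.nanmedian(Z[(X>.25)&(X<.35)&(abs(Y)<.1)]))
    pts=P_[m]; 
    r=cv2.minAreaRect((pts[:,:2]*1000).astype(np.float32)); print('bar',m.sum(),r,np.median(pts[:,2]))
    m=(Z>.13)&(Z<.155)&(X>.3)&(X<.62)&(abs(Y)<.1)
    print('stud',m.sum(),P_[m].mean(0),P_[m].max(0),P_[m].min(0))
    # top of bracket
    for px,lab in (((207,226),'br'),((339,241),'cap'),((296,269),'crown'),((279,242),'cup')):
        if nm=='top': ctr=P[px[1],px[0]]; 
        else: ctr=ray(s,px[0],px[1],.04)
        d=np.hypot(X-ctr[0],Y-ctr[1])<.05
        zz=Z[d]; print(lab,ctr.round(3),np.nanpercentile(zz,[95,99]))
        for lo,hi in ((.052,.068),(.028,.04),(.004,.012)):
            mm=d&(Z>lo)&(Z<hi)
            if mm.sum()>5: print('  ',lo,mm.sum(),P_[mm].mean(0).round(4),cv2.minAreaRect((P_[mm][:,:2]*1000).astype(np.float32)))
E
```

```text
top counter z -0.0012143790466348314
bar 259 ((615.6416015625, 138.36700439453125), (24.75969123840332, 152.7047119140625), 6.787339210510254) 0.11876380413036788<stdin>:16: RuntimeWarning: Mean of empty slice.
  ret = um.true_divide(
Traceback (most recent call last):
ValueError: zero-size array to reduction operation maximum which has no identity
```

```bash
ls pics
```

```text
scene0.png
scz.png
top0.png
topz.png
wrist0.png
```

```bash
python3 - <<'E'
from h import *
s=load('top'); c=load('scene')
P=cloud(s);Q=cloud(c)
for nm,P_ in(('top',P),('scene',Q)):
    X,Y,Z=P_[...,0],P_[...,1],P_[...,2]
    roi=(X>.5)&(X<.75)&(abs(Y)<.25)
    m=(Z>.112)&(Z<.125)&roi
    pts=P_[m]; 
    if len(pts): print(nm,'bar',m.sum(),cv2.minAreaRect((pts[:,:2]*1000).astype(np.float32)),np.median(pts[:,2]))
    m=(Z>.13)&(Z<.155)&roi
    if m.sum(): print('stud',m.sum(),P_[m].mean(0),P_[m].max(0),P_[m].min(0))
    for px,lab in (((207,226),'br'),((339,241),'cap'),((296,269),'crown'),((279,242),'cup')):
        ctr=ray(s,px[0],px[1],.04)
        d=np.hypot(X-ctr[0],Y-ctr[1])<.05
        zz=Z[d]; print(nm,lab,ctr.round(3),np.nanpercentile(zz,[95,99]))
        for lo,hi in ((.052,.068),(.028,.04),(.004,.012)):
            mm=d&(Z>lo)&(Z<hi)
            if mm.sum()>5: print('  ',lo,mm.sum(),P_[mm].mean(0).round(4),cv2.minAreaRect((P_[mm][:,:2]*1000).astype(np.float32)))
E
```

```text
top bar 898 ((632.5155029296875, 57.484153747558594), (25.676254272460938, 318.1881408691406), 9.443131446838379) 0.11873308644549907
stud 33 [0.63153022 0.05706993 0.14042698] [0.64234919 0.06445734 0.1467619 ] [0.62341379 0.04981983 0.13547185]
top br [0.49 0.21 0.04] [0.06225467 0.06454084]
   0.052 147 [0.4849 0.2068 0.0607] ((485.3184814453125, 206.7947998046875), (51.26047134399414, 38.293663024902344), 72.08211517333984)
   0.028 13 [0.4817 0.2048 0.0331] ((483.6863098144531, 206.37091064453125), (47.071449279785156, 34.754295349121094), 71.0148696899414)
   0.004 38 [0.4848 0.2082 0.0063] ((487.572509765625, 204.77951049804688), (64.99156951904297, 93.03048706054688), 48.26610565185547)
top cap [ 0.456 -0.187  0.04 ] [0.03396214 0.03728262]
   0.028 132 [ 0.4538 -0.1869  0.0327] ((453.9910583496094, -187.2137451171875), (37.78874969482422, 37.22818374633789), 43.631805419921875)
   0.004 19 [ 0.4548 -0.1846  0.0058] ((462.29840087890625, -184.8537139892578), (76.18773651123047, 75.07569122314453), 51.99911117553711)
top crown [ 0.369 -0.06   0.04 ] [0.00549975 0.00801321]
   
[... 1619 characters left out ...]
125), 32.21379852294922)
scene crown [ 0.369 -0.06   0.04 ] [0.00764828 0.01067091]
   0.004 136 [ 0.3734 -0.06    0.0062] ((370.0694885253906, -61.11233901977539), (93.25736999511719, 88.73406219482422), 18.044139862060547)
scene cup [ 0.448 -0.007  0.04 ] [0.06008971 0.06268287]
   0.052 155 [ 0.4431 -0.0057  0.058 ] ((443.4823303222656, -5.568428039550781), (54.30422592163086, 58.86053466796875), 71.38763427734375)
   0.028 110 [ 0.4433 -0.0067  0.0336] ((443.2025146484375, -7.510068893432617), (48.81296157836914, 54.56135177612305), 88.02259063720703)
   0.004 84 [ 0.4602 -0.0114  0.0059] ((457.0353698730469, -13.412681579589844), (90.58954620361328, 66.9303970336914), 60.24256134033203)
```

View pics/topz.png

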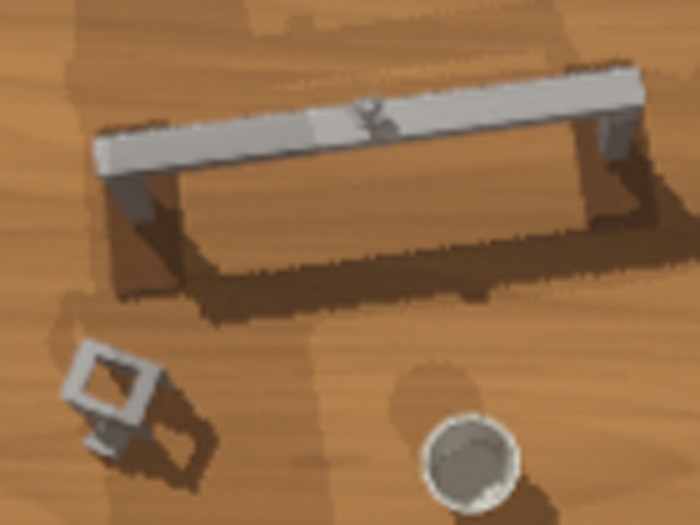

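View pics/scz.png

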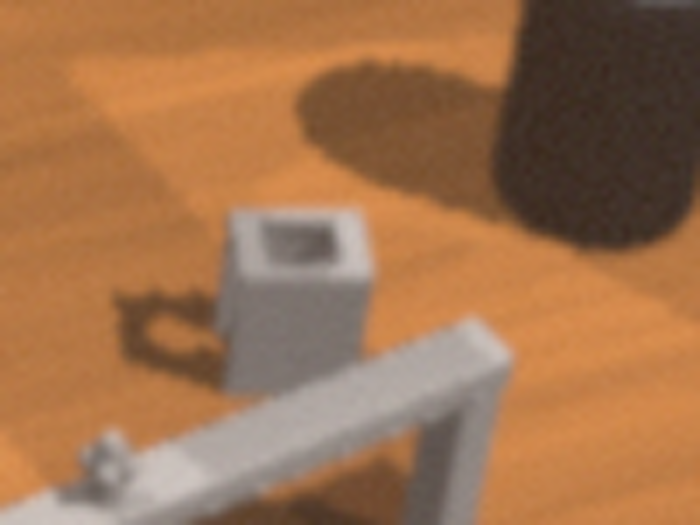

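The rail stud base is at about (0.6327, 0.0575, 0.12) with yaw about +9.5°. The bracket is at (0.4855, 0.207) with yaw about -18° and its hook towards the robot's left. The cap is at (0.455, -0.187). The heights match (0.119-0.120, 0.061, 0.034), as do the sizes (51x38, 25x319, 38). Next I'll set up a planner that prints moves.

```bash
cat >> h.py <<'E'
from scipy.spatial.transform import Rotation as R
def plan(x,y,z,ang=None,vmax=48,ymax=8.5):
    "ang: world angle (deg) of tool x; prints remaining error and rows"
    st=get_state(); r=R.from_quat(st['tool_rot']); M=r.as_matrix()
    a=np.degrees(np.arctan2(M[1,0],M[0,0])); p=st['position']
    d=(np.array([x,y,z])-p)*1000; da=0 if ang is None else (ang-a+180)%360-180
    n=max(1,int(np.ceil(max(np.linalg.norm(d)/vmax,abs(da)/ymax))))
    print('t %.2f'%st['t'],'pos',p.round(4),'ang %.2f'%a,'tilt %.2f'%np.degrees(np.arccos(-M[2,2])),'w %.4f'%st['width'],'F',st['contact_force'].round(1))
    print('d mm',d.round(1),'dang %.2f'%da,'n',n)
    rows=[]
    for i in range(min(n,5)):
        Mi=R.from_euler('z',da*i/n,degrees=True).as_matrix()@M
        rows.append((Mi.T@(d/n)).round(1).tolist()+[round(-da/n,2)])
    print(rows)
E
python3 -c "
from h import *
plan(.4855,.207,.25,72)"
```

```text
t 0.15 pos [ 0.1679 -0.4969  0.2306] ang 18.67 tilt 0.09 w 0.0857 F [-0.7  0.4  0.9]
d mm [317.6 703.9  19.4] dang 53.33 n 17
[[31.0, -33.2, -1.1, np.float64(-3.14)], [32.7, -31.5, -1.1, np.float64(-3.14)], [34.4, -29.7, -1.1, np.float64(-3.14)], [36.0, -27.7, -1.1, np.float64(-3.14)], [37.4, -25.7, -1.1, np.float64(-3.14)]]
```

Call:
apply_moves([
  [31,-33,-2,-3],
  [33,-31,-2,-3],
  [34,-30,-1,-3],
  [36,-28,-1,-3],
  [37,-26,-1,-3],
], hand=0, grip_force=40)

```text
t: 0.65
position: [0.2624, -0.289, 0.2353]
tool_rot: [0.957, 0.289, -0.0, -0.001]
contact_force: [0.8, 0.4, 1.0]
width: 0.0852
```

```bash
sed -i 's/\[round(-da\/n,2)\]/[round(float(-da\/n),2)]/' h.py; python3 -c "
from h import *
plan(.4855,.207,.25,72)"
```

```text
t 0.65 pos [ 0.2624 -0.289   0.2353] ang 33.64 tilt 0.10 w 0.0852 F [0.8 0.4 1. ]
d mm [223.1 496.   14.7] dang 38.36 n 12
[[38.4, -24.1, -1.2, -3.2], [39.7, -21.9, -1.2, -3.2], [40.8, -19.7, -1.2, -3.2], [41.9, -17.4, -1.2, -3.2], [42.8, -15.0, -1.2, -3.2]]
```

Tracking is good.

Call:
apply_moves([
  [38,-24,-1,-3],
  [40,-22,-1,-3],
  [41,-20,-1,-3],
  [42,-17,-1,-3],
  [43,-15,-1,-3],
])

```text
t: 1.15
position: [0.3574, -0.0735, 0.2406]
tool_rot: [0.91, 0.415, 0.001, -0.0]
contact_force: [-0.1, -0.6, -0.6]
width: 0.0853
```

Call:
apply_moves([
  [44,-13,-1,-3],
  [45,-10,-1,-3],
  [45,-8,-1,-3],
  [45,-6,-1,-3],
])

```text
t: 1.55
position: [0.4343, 0.101, 0.245]
tool_rot: [0.858, 0.513, 0.001, 0.001]
contact_force: [0.9, -1.2, 0.8]
width: 0.0853
```

```bash
python3 -c "
from h import *
plan(.4855,.207,.25,72)"
```

```text
t 1.55 pos [0.4343 0.101  0.245 ] ang 61.70 tilt 0.13 w 0.0853 F [ 0.9 -1.2  0.8]
d mm [ 51.2 106.    5. ] dang 10.30 n 3
[[39.2, -1.7, -1.6, -3.43], [39.2, 0.6, -1.6, -3.43], [39.1, 3.0, -1.6, -3.43]]
```

Call:
apply_moves([
  [39,-2,-2,-3.4],
  [39,0,-2,-3.4],
  [39,3,-1,-3.4],
  [0,0,0,0],
])

```text
t: 1.95
position: [0.4868, 0.2174, 0.2486]
tool_rot: [0.805, 0.594, 0.001, 0.0]
contact_force: [-0.3, -0.6, 0.3]
width: 0.0854
```

```bash
python3 -c "
from h import *
plan(.4855,.207,.25,72)
s=snap('wrist','w1')
P=cloud(s);X,Y,Z=P[...,0],P[...,1],P[...,2]
d=np.hypot(X-.4855,Y-.207)<.06
m=d&(Z>.055)&(Z<.07)
print(m.sum(),P[m].mean(0),cv2.minAreaRect((P[m][:,:2]*1000).astype(np.float32)))
"
```

```text
t 1.95 pos [0.4868 0.2174 0.2486] ang 72.81 tilt 0.17 w 0.0854 F [-0.3 -0.6  0.3]
d mm [ -1.3 -10.4   1.4] dang -0.81 n 1
[[-10.4, 1.9, -1.4, 0.81]]
1350 [0.48515933 0.20974518 0.06137182] ((484.9189147949219, 208.71633911132812), (50.32219696044922, 37.719139099121094), 71.34886932373047)
```

View pics/w1.png

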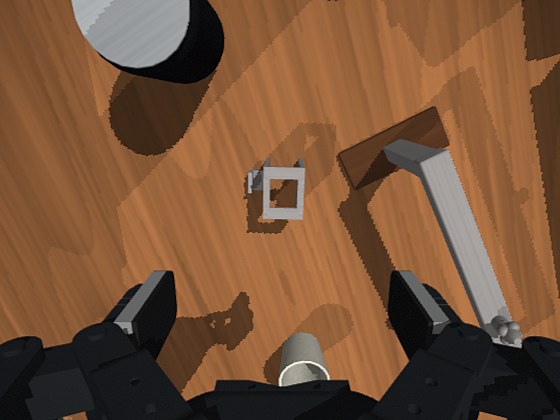

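The wrist view shows the bracket upright at (284,192) with the hook on its left. The stud is visible at (505,327). I'll centre the tool and measure again with the arm still.

Call:
apply_moves([
  [-10,2,0,1],
  [0,0,0,0],
  [0,0,0,0],
])

```text
t: 2.3
position: [0.4822, 0.2019, 0.2477]
tool_rot: [0.812, 0.584, -0.002, 0.001]
contact_force: [-0.1, -0.4, 0.6]
width: 0.0857
```

```bash
python3 -c "
from h import *
plan(.485,.208,.25,71.5)
s=snap('wrist','w2')
P=cloud(s);X,Y,Z=P[...,0],P[...,1],P[...,2]
d=np.hypot(X-.4855,Y-.207)<.06
m=d&(Z>.055)&(Z<.07)
print(m.sum(),P[m].mean(0),cv2.minAreaRect((P[m][:,:2]*1000).astype(np.float32)))
m=(Z>.115)&(Z<.125)&(X>.55)&(X<.7)
print(m.sum(),P[m].mean(0),cv2.minAreaRect((P[m][:,:2]*1000).astype(np.float32)))
m=(Z>.128)&(Z<.155)&(X>.55)&(X<.7)
print(m.sum(),P[m].mean(0),cv2.minAreaRect((P[m][:,:2]*1000).astype(np.float32)))
"
```

```text
t 2.30 pos [0.4822 0.2019 0.2477] ang 71.48 tilt 0.22 w 0.0857 F [-0.1 -0.4  0.6]
d mm [2.8 6.1 2.3] dang 0.02 n 1
[[6.7, 0.7, -2.3, -0.02]]
1411 [0.4852516  0.20953252 0.06141186] ((485.0711669921875, 208.72579956054688), (50.17069625854492, 37.64786148071289), 70.9854507446289)
6922 [0.61895552 0.12958573 0.11929972] ((623.1075439453125, 112.34093475341797), (24.813190460205078, 212.7017364501953), 9.64549732208252)
509 [0.63015644 0.0622866  0.13951841] ((631.7650146484375, 59.354042053222656), (17.624258041381836, 17.349042892456055), 10.778203964233398)
```

Call:
apply_moves([
  [6,1,30,0],
  [0,0,40,0],
  [0,0,30,0],
  [0,0,0,0],
  [0,0,0,0],
])

```text
t: 2.85
position: [0.4863, 0.2037, 0.149]
tool_rot: [0.814, 0.581, 0.002, 0.002]
contact_force: [-0.6, -0.3, 1.0]
width: 0.0855
```

```bash
python3 -c "
from h import *
plan(.4852,.2082,.026,71.2)"
```

```text
t 2.85 pos [0.4863 0.2037 0.149 ] ang 71.08 tilt 0.25 w 0.0855 F [-0.6 -0.3  1. ]
d mm [  -1.1    4.5 -123. ] dang 0.12 n 3
[[1.3, -1.0, 41.0, -0.04], [1.3, -1.0, 41.0, -0.04], [1.3, -1.0, 41.0, -0.04]]
```

Call:
apply_moves([
  [4,-3,25,0],
  [0,0,25,0],
  [0,0,20,0],
  [0,0,0,0],
  [0,0,0,0],
])

```text
t: 3.35
position: [0.4924, 0.2103, 0.0878]
tool_rot: [0.814, 0.58, 0.01, 0.003]
contact_force: [0.7, 0.9, 0.1]
width: 0.0854
```

```bash
python3 -c "
from h import *
plan(.4852,.2082,.026,71.2)"
```

```text
t 3.35 pos [0.4924 0.2103 0.0878] ang 70.93 tilt 1.18 w 0.0854 F [0.7 0.9 0.1]
d mm [ -7.2  -2.1 -61.8] dang 0.27 n 2
[[-2.5, -3.6, 30.8, -0.14], [-2.5, -3.6, 30.8, -0.14]]
```

Call:
apply_moves([
  [0,0,0,0],
])

```text
t: 3.45
position: [0.4935, 0.2106, 0.0895]
tool_rot: [0.815, 0.58, 0.011, 0.004]
contact_force: [-0.0, -0.6, -0.5]
width: 0.0852
```

```bash
python3 -c "
from h import *
plan(.4852,.2082,.026,71.2)
s=get_state();print(s['joint_pos'].round(3),s['qvel'].round(3),s['joint_efforts'].round(1))"
```

```text
t 3.45 pos [0.4935 0.2106 0.0895] ang 70.92 tilt 1.32 w 0.0852 F [-0.  -0.6 -0.5]
d mm [ -8.3  -2.4 -63.5] dang 0.28 n 2
[[-2.9, -4.1, 31.7, -0.14], [-2.9, -4.1, 31.7, -0.14]]
[ 4.050e-01  3.640e-01 -3.820e-01  8.020e-01 -2.000e-03  2.309e+00] [-0.001 -0.018  0.03   0.013 -0.002  0.001] [  0.  -42.5  21.7  -0.2  -0.    0. ]
```

```bash
cat >> h.py <<'E'
def tz():
    M=R.from_quat(get_state()['tool_rot']).as_matrix(); print('toolz',M[:,2].round(4),'joints',get_state()['joint_pos'].round(3),'qv',get_state()['qvel'].round(3))
E
python3 -c "
from h import *
tz()"
```

```text
toolz [ 0.022   0.0069 -0.9997] joints [ 4.050e-01  3.640e-01 -3.820e-01  8.020e-01 -2.000e-03  2.309e+00] qv [-0.001 -0.018  0.03   0.013 -0.002  0.001]
```

Call:
apply_moves([
  [0,0,0,0],
  [0,0,0,0],
])

```text
t: 3.65
position: [0.4955, 0.2113, 0.0924]
tool_rot: [0.815, 0.58, 0.013, 0.004]
contact_force: [-0.3, -0.0, 0.1]
width: 0.0852
```

```bash
python3 -c "
from h import *
plan(.4852,.2082,.026,71.2);tz()"
```

```text
t 3.65 pos [0.4955 0.2113 0.0924] ang 70.91 tilt 1.61 w 0.0852 F [-0.3 -0.   0.1]
d mm [-10.3  -3.1 -66.4] dang 0.29 n 2
[[-3.7, -5.1, 33.1, -0.15], [-3.7, -5.1, 33.1, -0.15]]
toolz [ 0.0266  0.0089 -0.9996] joints [ 4.040e-01  3.610e-01 -3.780e-01  8.030e-01 -2.000e-03  2.309e+00] qv [-0.001 -0.013  0.017  0.007  0.001 -0.   ]
```

Call:
apply_moves([
  [-3,-4,10,0],
  [-1,-2,10,0],
  [0,0,10,0],
])

```text
t: 3.95
position: [0.4907, 0.2105, 0.0627]
tool_rot: [0.815, 0.58, 0.016, 0.005]
contact_force: [-0.7, -0.1, 0.4]
width: 0.0854
```

```bash
python3 -c "
from h import *
plan(.4852,.2082,.026,71.2);tz()"
```

```text
t 3.95 pos [0.4907 0.2105 0.0627] ang 70.91 tilt 1.90 w 0.0854 F [-0.7 -0.1  0.4]
d mm [ -5.5  -2.3 -36.7] dang 0.29 n 1
[[-4.7, -5.4, 36.5, -0.29]]
toolz [ 0.0313  0.011  -0.9994] joints [ 4.070e-01  3.830e-01 -4.370e-01  7.180e-01 -2.000e-03  2.311e+00] qv [-0.     0.125 -0.147 -0.261 -0.002  0.   ]
```

Tilt is building up as I descend. I'll test whether an upward move reverses it.

Call:
apply_moves([
  [0,0,-30,0],
  [0,0,-30,0],
])

```text
t: 4.15
position: [0.4829, 0.2073, 0.1158]
tool_rot: [0.815, 0.58, 0.008, 0.003]
contact_force: [0.2, 0.4, 0.3]
width: 0.0853
```

```bash
python3 -c "
from h import *
plan(.4852,.2082,.026,71.2);tz()"
```

```text
t 4.15 pos [0.4829 0.2073 0.1158] ang 70.91 tilt 0.99 w 0.0853 F [0.2 0.4 0.3]
d mm [  2.3   0.9 -89.8] dang 0.29 n 2
[[0.3, 0.3, 44.9, -0.14], [0.3, 0.3, 44.9, -0.14]]
toolz [ 0.0167  0.0046 -0.9999] joints [ 4.070e-01  3.260e-01 -3.630e-01  8.650e-01 -2.000e-03  2.311e+00] qv [ 0.001 -0.259  0.386  0.731 -0.002  0.003]
```

Call:
apply_moves([
  [0,0,0,0],
  [0,0,0,0],
])

```text
t: 4.35
position: [0.484, 0.2079, 0.1168]
tool_rot: [0.815, 0.58, 0.01, 0.003]
contact_force: [-0.7, 0.0, -0.7]
width: 0.0857
```

```bash
python3 -c "
from h import *
plan(.4852,.2082,.026,71.2);tz()"
```

```text
t 4.35 pos [0.484  0.2079 0.1168] ang 70.92 tilt 1.17 w 0.0857 F [-0.7  0.  -0.7]
d mm [  1.2   0.3 -90.8] dang 0.28 n 2
[[-0.2, -0.3, 45.4, -0.14], [-0.2, -0.2, 45.4, -0.14]]
toolz [ 0.0196  0.0059 -0.9998] joints [ 4.070e-01  3.250e-01 -3.620e-01  8.640e-01 -2.000e-03  2.311e+00] qv [ 0.001 -0.009  0.015  0.001 -0.001  0.001]
```

Call:
apply_moves([
  [0,0,40,0],
  [0,0,40,0],
])

```text
t: 4.55
position: [0.4906, 0.2106, 0.0385]
tool_rot: [0.814, 0.58, 0.016, 0.005]
contact_force: [0.1, 0.6, -0.3]
width: 0.085
```

```bash
python3 -c "
from h import *
plan(.4852,.2082,.026,71.2);tz()"
```

```text
t 4.55 pos [0.4906 0.2106 0.0385] ang 70.94 tilt 1.85 w 0.0850 F [ 0.1  0.6 -0.3]
d mm [ -5.4  -2.4 -12.5] dang 0.26 n 1
[[-4.3, -4.6, 12.3, -0.26]]
toolz [ 0.0306  0.0106 -0.9995] joints [ 4.070e-01  4.110e-01 -4.680e-01  6.590e-01 -2.000e-03  2.311e+00] qv [-1.000e-03  4.710e-01 -4.750e-01 -1.026e+00  0.000e+00 -1.000e-03]
```

Call:
apply_moves([
  [-4,-4,6,0],
  [-1,-1,4,0],
])

```text
t: 4.75
position: [0.4791, 0.2053, 0.0221]
tool_rot: [0.814, 0.58, 0.01, 0.003]
contact_force: [0.1, 0.8, 0.3]
width: 0.0854
```

```bash
python3 -c "
from h import *
plan(.4852,.2082,.026,71.2);tz()
s=snap('wrist','w3')"
```

```text
t 4.75 pos [0.4791 0.2053 0.0221] ang 70.93 tilt 1.17 w 0.0854 F [0.1 0.8 0.3]
d mm [6.1 2.9 3.9] dang 0.27 n 1
[[4.8, 4.9, -3.8, -0.27]]
toolz [ 0.0196  0.0059 -0.9998] joints [ 4.06e-01  4.22e-01 -5.05e-01  6.23e-01 -2.00e-03  2.31e+00] qv [-0.002  0.067 -0.101 -0.143 -0.    -0.   ]
```

View pics/w3.png

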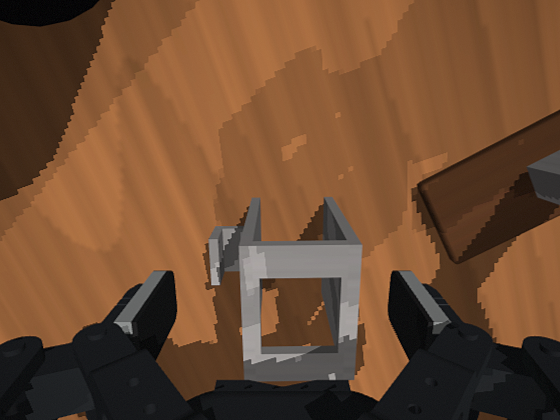

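The bracket stands between the jaws, spanning columns 240-360, and the hook is below the left finger's reach. I'll correct by about 5 mm and measure again.

Call:
apply_moves([
  [4,4,-4,0],
  [0,0,0,0],
])

```text
t: 5.0
position: [0.4846, 0.2079, 0.0275]
tool_rot: [0.814, 0.58, 0.01, 0.003]
contact_force: [-0.1, 0.5, -0.0]
width: 0.0853
```

```bash
python3 -c "
from h import *
plan(.4852,.2082,.026,71.2);tz()
s=snap('wrist','w4')
P=cloud(s);X,Y,Z=P[...,0],P[...,1],P[...,2]
d=np.hypot(X-.4855,Y-.207)<.04
m=d&(Z>.055)&(Z<.07)
print(m.sum(),P[m].mean(0),cv2.minAreaRect((P[m][:,:2]*1000).astype(np.float32)))
"
```

```text
t 5.00 pos [0.4846 0.2079 0.0275] ang 70.93 tilt 1.20 w 0.0853 F [-0.1  0.5 -0. ]
d mm [ 0.6  0.3 -1.5] dang 0.27 n 1
[[0.5, 0.5, 1.5, -0.27]]
toolz [ 0.0201  0.0061 -0.9998] joints [ 4.07e-01  4.23e-01 -4.85e-01  6.42e-01 -2.00e-03  2.31e+00] qv [ 0.001 -0.012 -0.013  0.013 -0.    -0.001]
10080 [0.48586982 0.21084931 0.06121584] ((495.3053283691406, 204.94068908691406), (51.66232681274414, 60.07710647583008), 71.13884735107422)
```

Call:
apply_moves([
  [0,0,0,0],
  [0,0,0,0],
  [0,0,0,0],
  [0,0,0,0],
  [0,0,0,0],
], hand=255, grip_force=50)

```text
t: 5.55
position: [0.4865, 0.2089, 0.0307]
tool_rot: [0.814, 0.58, 0.013, 0.004]
contact_force: [-0.2, 0.6, -1.6]
width: 0.0373
```

```bash
python3 -c "
from h import *
plan(.4852,.2082,.026,71.2);tz()"
```

```text
t 5.55 pos [0.4865 0.2089 0.0307] ang 70.94 tilt 1.52 w 0.0373 F [-0.2  0.6 -1.6]
d mm [-1.3 -0.7 -4.7] dang 0.26 n 1
[[-1.2, -1.1, 4.7, -0.26]]
toolz [ 0.0252  0.0086 -0.9996] joints [ 4.07e-01  4.19e-01 -4.81e-01  6.44e-01 -2.00e-03  2.31e+00] qv [-0.002 -0.004  0.001  0.005  0.002 -0.002]
```

Call:
apply_moves([
  [0,0,-15,0],
  [0,0,-30,0],
  [0,0,-40,0],
  [0,0,-45,0],
  [0,0,-45,0],
])

```text
t: 6.05
position: [0.4749, 0.2042, 0.2016]
tool_rot: [0.814, 0.58, 0.002, 0.002]
contact_force: [0.8, -0.1, -0.7]
width: 0.0371
```

```bash
python3 -c "
from h import *
plan(.6327,.0575,.24,99.5);tz()"
```

```text
t 6.05 pos [0.4749 0.2042 0.2016] ang 70.92 tilt 0.27 w 0.0371 F [ 0.8 -0.1 -0.7]
d mm [ 157.8 -146.7   38.4] dang 28.58 n 5
[[-17.4, 39.4, -7.5, -5.72], [-21.2, 37.5, -7.5, -5.72], [-24.9, 35.2, -7.5, -5.72], [-28.2, 32.6, -7.5, -5.72], [-31.3, 29.6, -7.6, -5.72]]
toolz [ 4.6e-03 -7.0e-04 -1.0e+00] joints [ 4.080e-01  2.580e-01 -2.200e-01  1.089e+00 -2.000e-03  2.311e+00] qv [ 2.000e-03 -2.950e-01  8.330e-01  1.143e+00  1.000e-03  2.000e-03]
```

Call:
apply_moves([
  [-12,26,-15,-5.7],
  [-14,25,-10,-5.7],
  [-16,23,-5,-5.7],
  [-19,22,0,-5.7],
  [-21,20,0,-5.7],
])

```text
t: 6.55
position: [0.584, 0.108, 0.2415]
tool_rot: [0.637, 0.771, 0.006, 0.004]
contact_force: [0.7, 0.0, -2.3]
width: 0.0371
```

```bash
python3 -c "
from h import *
plan(.6327,.0575,.24,99.5);tz()"
```

```text
t 6.55 pos [0.584  0.108  0.2415] ang 100.93 tilt 0.88 w 0.0371 F [ 0.7  0.  -2.3]
d mm [ 48.7 -50.5  -1.5] dang -1.43 n 2
[[-29.4, 19.1, 1.0, 0.72], [-29.2, 19.5, 1.0, 0.72]]
toolz [ 0.0148  0.0041 -0.9999] joints [1.820e-01 3.640e-01 4.000e-02 1.231e+00 1.000e-03 1.562e+00] qv [-0.412  0.316  0.487  0.169  0.008 -1.439]
```

Call:
apply_moves([
  [-25,13,-10,2],
  [-20,11,-10,2],
  [-8,4,-5,0],
  [0,0,0,0],
])

```text
t: 6.95
position: [0.6223, 0.0555, 0.264]
tool_rot: [0.664, 0.747, 0.004, 0.003]
contact_force: [0.9, 1.2, -2.1]
width: 0.0374
```

```bash
python3 -c "
from h import *
plan(.6327,.0575,.24,99.5);tz()
snap('wrist','w5')
plan(.6327,.0575,.24,99.5);tz()"
```

```text
t 6.95 pos [0.6223 0.0555 0.264 ] ang 96.72 tilt 0.61 w 0.0374 F [ 0.9  1.2 -2.1]
d mm [ 10.4   2.  -24. ] dang 2.78 n 1
[[0.7, 10.3, 24.1, -2.78]]
toolz [ 0.0102  0.0029 -0.9999] joints [0.088 0.419 0.184 1.325 0.002 1.542] qv [ 0.001  0.009 -0.016 -0.001  0.011  0.004]
t 7.00 pos [0.6217 0.0561 0.2636] ang 96.76 tilt 0.56 w 0.0374 F [ 0.3  0.4 -1.6]
d mm [ 11.    1.4 -23.6] dang 2.74 n 1
[[0.1, 10.8, 23.7, -2.74]]
toolz [ 0.0093  0.003  -1.    ] joints [0.089 0.419 0.182 1.325 0.002 1.542] qv [ 0.024 -0.01  -0.028 -0.003  0.007  0.004]
```

View pics/w5.png

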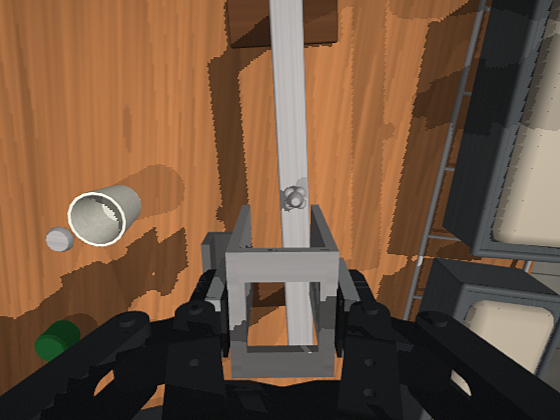

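```bash
cat >> h.py <<'E'
def meas(save):
    s=snap('wrist',save); st=get_state(); T=st['position']; M=R.from_quat(st['tool_rot']).as_matrix()
    P=cloud(s);L=(P-T)@M  # tool frame
    f=s['frame'].astype(int); 
    m=(abs(L[...,2]+.0315)<.006)&(abs(L[...,1])<.0205)&(abs(L[...,0])<.04)
    m=cv2.morphologyEx(m.astype(np.uint8),cv2.MORPH_OPEN,np.ones((3,3)))>0
    n,lab,stt,_=cv2.connectedComponentsWithStats(m.astype(np.uint8)); 
    k=1+np.argmax(stt[1:,4]); m=lab==k
    print('bridge px',m.sum(),'tool mean mm',(L[m].mean(0)*1000).round(1),'rect',cv2.minAreaRect((L[m][:,:2]*1000).astype(np.float32)),'world z',P[m][:,2].mean())
    A=np.c_[L[m][:,:2],np.ones(m.sum())]; print('bridge slope (tool x,y)',np.linalg.lstsq(A,L[m][:,2],rcond=None)[0].round(4))
    X,Y,Z=P[...,0],P[...,1],P[...,2]
    b=(abs(Z-.119)<.006)&(abs(X-.63)<.06)&(abs(Y-.06)<.17)
    if b.sum()>200: print('bar',b.sum(),cv2.minAreaRect((P[b][:,:2]*1000).astype(np.float32)),P[b][:,2].mean())
    q=(Z>.129)&(Z<.152)&(np.hypot(X-.6327,Y-.0575)<.03)
    if q.sum()>20: print('stud',q.sum(),P[q].mean(0),cv2.minAreaRect((P[q][:,:2]*1000).astype(np.float32)))
E
python3 -c "
from h import *
meas('w6');plan(.6327,.0575,.24,99.5)"
```

```text
bridge px 9911 tool mean mm [  1.6   0.  -31. ] rect ((-0.9201545715332031, 0.09746742248535156), (40.96601867675781, 51.47470474243164), 89.47760772705078) world z 0.29444890548934466
bridge slope (tool x,y) [ 0.0173  0.0124 -0.0311]
bar 8742 ((632.5958251953125, 56.975807189941406), (24.092748641967773, 287.58245849609375), 9.598292350769043) 0.1193876825569042
stud 435 [0.63184887 0.06023463 0.14094796] ((632.3396606445312, 59.02067565917969), (17.09817886352539, 16.805831909179688), 7.361955642700195)
t 7.05 pos [0.6211 0.0567 0.2634] ang 96.81 tilt 0.53 w 0.0377 F [ 0.  -0.3 -3.2]
d mm [ 11.6   0.8 -23.4] dang 2.69 n 1
[[-0.7, 11.4, 23.5, -2.69]]
```

Call:
apply_moves([
  [0,6,12,-3],
  [0,5,15,0],
  [0,0,12,0],
  [0,0,0,0],
])

```text
t: 7.45
position: [0.628, 0.0634, 0.2222]
tool_rot: [0.64, 0.768, 0.003, -0.0]
contact_force: [-0.6, 0.4, -0.6]
width: 0.0375
```

```bash
python3 -c "
from h import *
plan(.6323,.0585,.2,99.5);tz()"
```

```text
t 7.45 pos [0.628  0.0634 0.2222] ang 100.34 tilt 0.37 w 0.0375 F [-0.6  0.4 -0.6]
d mm [  4.3  -4.9 -22.2] dang -0.84 n 1
[[-5.6, 3.2, 22.2, 0.84]]
toolz [ 0.0041  0.005  -1.    ] joints [0.098 0.445 0.118 1.239 0.005 1.489] qv [ 0.017 -0.015  0.011  0.01   0.004  0.001]
```

Call:
apply_moves([
  [-5,3,8,0.8],
  [0,0,8,0],
  [0,0,5,0],
  [0,0,0,0],
])

```text
t: 7.85
position: [0.6309, 0.0608, 0.2003]
tool_rot: [0.645, 0.764, 0.003, -0.0]
contact_force: [-0.4, 1.0, -1.5]
width: 0.0371
```

```bash
python3 -c "
from h import *
plan(.6323,.0585,.19,99.5);tz();meas('w7')
plan(.6323,.0585,.19,99.5)
snap('scene','s7')"
```

```text
t 7.85 pos [0.6309 0.0608 0.2003] ang 99.66 tilt 0.38 w 0.0371 F [-0.4  1.  -1.5]
d mm [  1.4  -2.3 -10.3] dang -0.16 n 1
[[-2.6, 1.0, 10.3, 0.16]]
toolz [ 0.0037  0.0054 -1.    ] joints [0.094 0.458 0.082 1.191 0.005 1.496] qv [ 0.003 -0.005  0.005  0.003  0.003 -0.   ]
bridge px 9908 tool mean mm [  2.3  -0.5 -30.5] rect ((-0.07932853698730469, 0.1835041046142578), (40.96516799926758, 51.587257385253906), 89.06036376953125) world z 0.23122914032910388
bridge slope (tool x,y) [ 0.0167  0.0107 -0.0305]
bar 11366 ((632.1776733398438, 59.386962890625), (24.092487335205078, 258.5348815917969), 9.583072662353516) 0.11938774761902848
stud 704 [0.63190175 0.06069695 0.14080256] ((632.3970336914062, 58.92530059814453), (17.101184844970703, 17.58777618408203), 9.009910583496094)
t 7.90 pos [0.6311 0.0609 0.2007] ang 99.66 tilt 0.40 w 0.0376 F [-0.9 -0.7 -1. ]
d mm [  1.2  -2.4 -10.7] dang -0.16 n 1
[[-2.6, 0.8, 10.7, 0.16]]
```

View pics/w7.png

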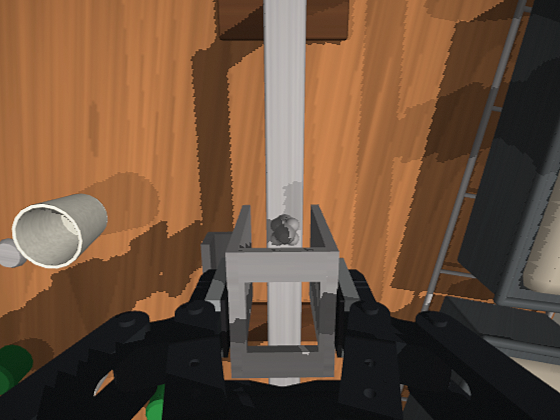

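View pics/s7.png

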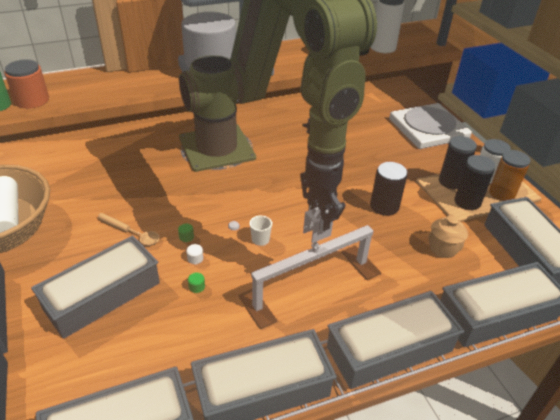

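Call:
apply_moves([
  [-3,1,10,0],
  [0,0,10,0],
  [0,0,8,0],
  [0,0,0,0],
])

```text
t: 8.35
position: [0.6338, 0.0577, 0.1715]
tool_rot: [0.645, 0.764, 0.004, 0.001]
contact_force: [-0.1, 0.5, -1.9]
width: 0.0373
```

```bash
python3 -c "
from h import *
plan(.6324,.0583,.155,99.5);tz()"
```

```text
t 8.35 pos [0.6338 0.0577 0.1715] ang 99.63 tilt 0.51 w 0.0373 F [-0.1  0.5 -1.9]
d mm [ -1.4   0.6 -16.5] dang -0.13 n 1
[[0.8, -1.4, 16.5, 0.13]]
toolz [ 0.0068  0.0057 -1.    ] joints [0.088 0.473 0.031 1.122 0.005 1.491] qv [-0.001 -0.005  0.006 -0.     0.    -0.001]
```

Call:
apply_moves([
  [1,-1.5,8,0],
  [0,0,6,0],
  [0,0,0,0],
])

```text
t: 8.65
position: [0.6318, 0.0586, 0.1559]
tool_rot: [0.645, 0.764, 0.004, 0.0]
contact_force: [0.6, 0.0, -1.7]
width: 0.0377
```

```bash
python3 -c "
from h import *
plan(.6324,.0583,.15,99.5);tz();meas('w8');plan(.6324,.0583,.15,99.5)"
```

```text
t 8.65 pos [0.6318 0.0586 0.1559] ang 99.63 tilt 0.47 w 0.0377 F [ 0.6  0.  -1.7]
d mm [ 0.6 -0.3 -5.9] dang -0.13 n 1
[[-0.4, 0.5, 5.9, 0.13]]
toolz [ 0.0059  0.0057 -1.    ] joints [ 9.000e-02  4.790e-01 -1.000e-03  1.084e+00  5.000e-03  1.493e+00] qv [ 0.001 -0.003 -0.002  0.005 -0.     0.001]
bridge px 9916 tool mean mm [  2.3  -0.4 -30.6] rect ((-0.18864059448242188, 0.06614303588867188), (40.91840744018555, 51.336631774902344), 89.81655883789062) world z 0.18677846249576963
bridge slope (tool x,y) [ 0.016   0.0116 -0.0306]
bar 14828 ((629.6197509765625, 71.23312377929688), (32.778682708740234, 207.4727783203125), 7.465377330780029) 0.1194249802103708
stud 896 [0.63219234 0.06315632 0.13986311] ((625.8367309570312, 57.04718017578125), (45.52108383178711, 50.61638641357422), 9.348433494567871)
t 8.70 pos [0.6318 0.0585 0.1562] ang 99.62 tilt 0.48 w 0.0376 F [ 0.1 -0.8 -0.6]
d mm [ 0.6 -0.2 -6.2] dang -0.12 n 1
[[-0.4, 0.5, 6.2, 0.12]]
```

View pics/w8.png

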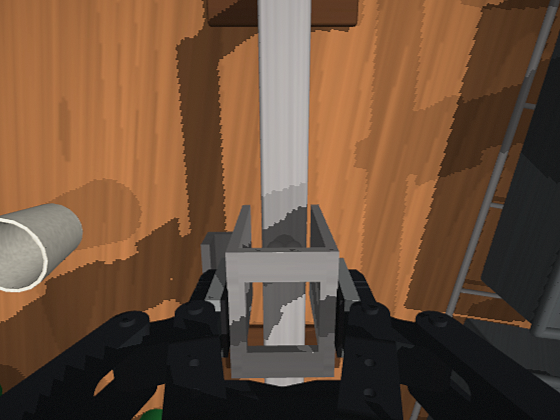

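The bar sits between the leg feet, with the left gap slightly larger, which fits the +0.5 mm still to go. I'll keep lowering.

Call:
apply_moves([
  [0,1,8,0],
  [0,0,8,0],
  [0,0,8,0],
])

```text
t: 9.0
position: [0.6347, 0.0591, 0.1325]
tool_rot: [0.645, 0.764, 0.006, 0.002]
contact_force: [0.2, 0.0, -1.7]
width: 0.0371
```

```bash
python3 -c "
from h import *
plan(.6324,.0583,.095,99.5);tz();snap('wrist','w9');plan(.6324,.0583,.095,99.5)"
```

```text
t 9.00 pos [0.6347 0.0591 0.1325] ang 99.63 tilt 0.69 w 0.0371 F [ 0.2  0.  -1.7]
d mm [ -2.3  -0.8 -37.5] dang -0.13 n 1
[[-0.6, -2.9, 37.5, 0.13]]
toolz [ 0.0103  0.0061 -0.9999] joints [ 0.09   0.495 -0.037  1.028  0.005  1.493] qv [ 0.002  0.058 -0.14  -0.197  0.     0.001]
t 9.05 pos [0.6336 0.059  0.1307] ang 99.64 tilt 0.54 w 0.0375 F [ 0.3 -0.2 -3.3]
d mm [ -1.2  -0.7 -35.7] dang -0.14 n 1
[[-0.7, -1.6, 35.7, 0.14]]
```

View pics/w9.png

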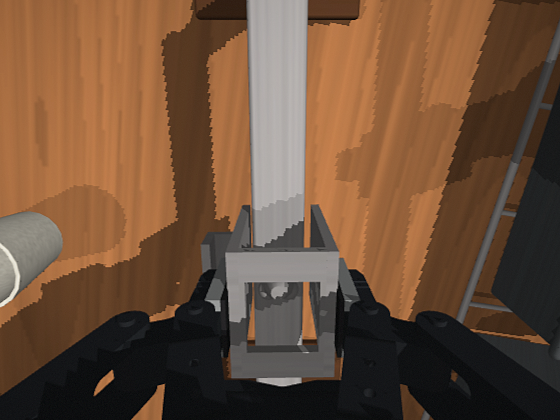

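Call:
apply_moves([
  [-0.5,-2,5,0],
  [0,-0.5,5,0],
  [0,0,0,0],
])

```text
t: 9.35
position: [0.6306, 0.058, 0.1188]
tool_rot: [0.645, 0.764, 0.004, 0.0]
contact_force: [0.5, 0.4, -0.9]
width: 0.0373
```

```bash
python3 -c "
from h import *
plan(.6324,.0583,.095,99.5);tz();snap('wrist','w10');plan(.6324,.0583,.095,99.5)"
```

```text
t 9.35 pos [0.6306 0.058  0.1188] ang 99.63 tilt 0.47 w 0.0373 F [ 0.5  0.4 -0.9]
d mm [  1.8   0.3 -23.8] dang -0.13 n 1
[[-0.1, 1.6, 23.8, 0.13]]
toolz [ 0.0059  0.0057 -1.    ] joints [ 0.089  0.501 -0.065  0.999  0.005  1.492] qv [-0.    -0.003  0.002  0.004 -0.    -0.001]
t 9.40 pos [0.6307 0.0581 0.1191] ang 99.63 tilt 0.48 w 0.0374 F [-0.4 -0.2 -1. ]
d mm [  1.7   0.2 -24.1] dang -0.13 n 1
[[-0.1, 1.5, 24.1, 0.13]]
```

View pics/w10.png

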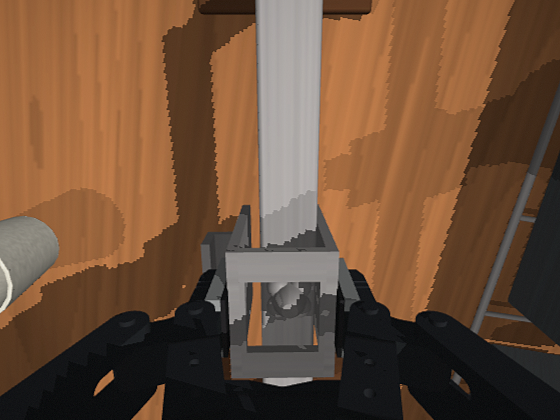

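Call:
apply_moves([
  [0,0.8,4,0],
  [0,0,4,0],
  [0,0,0,0],
])

```text
t: 9.7
position: [0.6322, 0.0582, 0.1112]
tool_rot: [0.645, 0.764, 0.005, 0.001]
contact_force: [0.2, 0.6, -1.6]
width: 0.0375
```

```bash
python3 -c "
from h import *
plan(.6324,.0583,.095,99.5);tz();snap('wrist','w11');plan(.6324,.0583,.095,99.5)"
```

```text
t 9.70 pos [0.6322 0.0582 0.1112] ang 99.63 tilt 0.54 w 0.0375 F [ 0.2  0.6 -1.6]
d mm [  0.2   0.1 -16.2] dang -0.13 n 1
[[-0.0, 0.1, 16.2, 0.13]]
toolz [ 0.0075  0.0058 -1.    ] joints [ 0.089  0.508 -0.074  0.981  0.005  1.492] qv [ 0.001 -0.004  0.009  0.005  0.     0.001]
t 9.75 pos [0.6323 0.0583 0.1115] ang 99.63 tilt 0.56 w 0.0371 F [ 0.1 -0.2 -1.7]
d mm [  0.1   0.  -16.5] dang -0.13 n 1
[[-0.1, -0.1, 16.5, 0.13]]
```

View pics/w11.png

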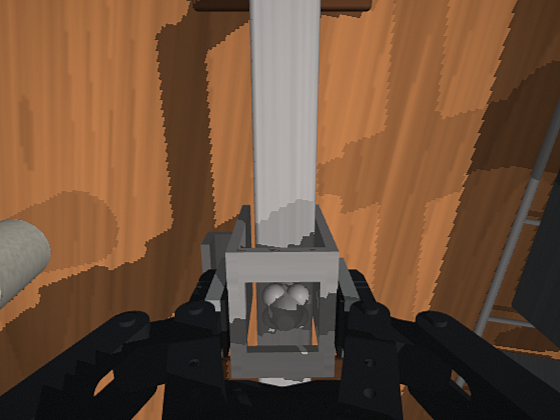

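The stud and beads are inside the window, with the stud at about (286,305) and the window centred at (283,315). There is no contact force, so I'll keep lowering.

Call:
apply_moves([
  [0,-0.5,5,0],
  [0,-0.5,5,0],
  [0,0,4,0],
])

```text
t: 10.05
position: [0.6322, 0.0583, 0.0974]
tool_rot: [0.645, 0.764, 0.005, 0.002]
contact_force: [0.1, -0.8, -1.7]
width: 0.0376
```

```bash
python3 -c "
from h import *
plan(.6324,.0583,.094,99.5);tz()"
```

```text
t 10.05 pos [0.6322 0.0583 0.0974] ang 99.63 tilt 0.66 w 0.0376 F [ 0.1 -0.8 -1.7]
d mm [ 0.2  0.  -3.4] dang -0.13 n 1
[[-0.0, 0.2, 3.4, 0.13]]
toolz [ 0.0099  0.0061 -0.9999] joints [ 0.089  0.516 -0.098  0.946  0.005  1.492] qv [-0.001  0.035 -0.064 -0.095 -0.002  0.001]
```

Call:
apply_moves([
  [0,0,3,0],
  [0,0,0,0],
])

```text
t: 10.25
position: [0.6315, 0.0582, 0.093]
tool_rot: [0.645, 0.764, 0.005, 0.001]
contact_force: [0.4, 0.7, -1.4]
width: 0.0372
```

```bash
python3 -c "
from h import *
plan(.6324,.0583,.093,99.5);tz();meas('w12')"
```

```text
t 10.25 pos [0.6315 0.0582 0.093 ] ang 99.63 tilt 0.57 w 0.0372 F [ 0.4  0.7 -1.4]
d mm [ 0.9  0.1 -0. ] dang -0.13 n 1
[[-0.1, 0.9, 0.1, 0.13]]
toolz [ 0.0081  0.0058 -1.    ] joints [ 0.089  0.52  -0.104  0.939  0.005  1.492] qv [ 0.    -0.001  0.001  0.001  0.001  0.002]
bridge px 11820 tool mean mm [  5.8  -0.6 -29.9] rect ((2.088390350341797, -0.5084400177001953), (70.93598937988281, 40.982200622558594), 3.2863211631774902) world z 0.12316468139264712
bridge slope (tool x,y) [ 0.0331  0.0099 -0.0301]
bar 30260 ((631.2691650390625, 91.69892883300781), (135.6459197998047, 62.95958709716797), 86.0648193359375) 0.12060866019885938
stud 5802 [0.63282194 0.06478288 0.13972154] ((632.3086547851562, 59.54896545410156), (54.79301452636719, 25.56538963317871), 10.254603385925293)
```

View pics/w12.png

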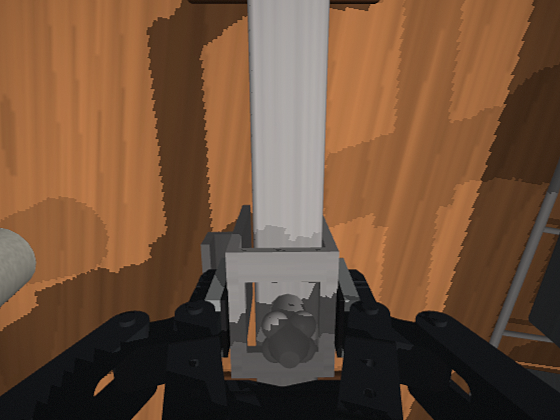

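Call:
apply_moves([
  [0,1,2,0],
  [0,0,2,0],
])

```text
t: 10.5
position: [0.6323, 0.0583, 0.0925]
tool_rot: [0.645, 0.764, 0.005, 0.001]
contact_force: [-6.3, -1.1, 12.1]
width: 0.0375
```

```bash
python3 -c "
from h import *
plan(.6324,.0583,.093,99.5);tz()"
```

```text
t 10.50 pos [0.6323 0.0583 0.0925] ang 99.65 tilt 0.63 w 0.0375 F [-6.3 -1.1 12.1]
d mm [ 0.1 -0.   0.5] dang -0.15 n 1
[[-0.1, 0.1, -0.5, 0.15]]
toolz [ 0.0091  0.0062 -0.9999] joints [ 0.089  0.521 -0.104  0.937  0.005  1.492] qv [-0.002 -0.009 -0.013 -0.017  0.002 -0.002]
```

Contact (12 N up) came at the expected height, so the bracket is seated. I'll release it.

Call:
apply_moves([
  [0,0,0,0],
  [0,0,0,0],
  [0,0,0,0],
  [0,0,0,0],
  [0,0,0,0],
], hand=0)

```text
t: 11.0
position: [0.6343, 0.0585, 0.0945]
tool_rot: [0.645, 0.764, 0.007, 0.003]
contact_force: [0.8, 0.6, 0.3]
width: 0.0852
```

```bash
python3 -c "
from h import *
plan(.6324,.0583,.093,99.5);tz();snap('wrist','w13')"
```

```text
t 11.00 pos [0.6343 0.0585 0.0945] ang 99.64 tilt 0.88 w 0.0852 F [0.8 0.6 0.3]
d mm [-1.9 -0.2 -1.5] dang -0.14 n 1
[[0.1, -2.0, 1.4, 0.14]]
toolz [ 0.0138  0.0067 -0.9999] joints [ 0.089  0.519 -0.101  0.936  0.005  1.492] qv [ 0.     0.001  0.    -0.003 -0.001 -0.001]
```

View pics/w13.png

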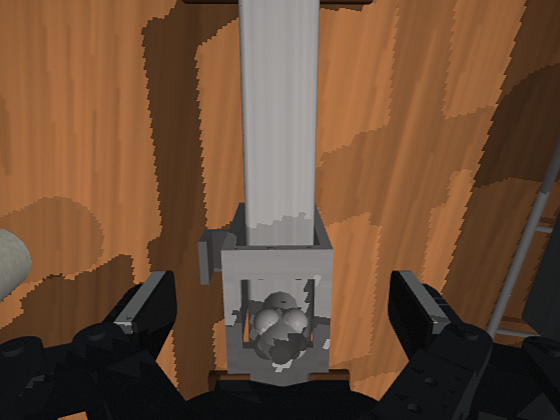

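The bracket is hanging with the stud in its window and the hook on the left, towards the robot. Both pads are clear. I'll rise and go to the cap.

Call:
apply_moves([
  [0,-2,-20,0],
  [0,0,-35,0],
  [0,0,-40,0],
  [0,0,-40,0],
  [0,0,0,0],
])

```text
t: 11.55
position: [0.6285, 0.0571, 0.2307]
tool_rot: [0.645, 0.764, 0.004, 0.001]
contact_force: [0.5, -0.5, -0.5]
width: 0.0851
```

```bash
python3 -c "
from h import *
plan(.455,-.187,.22,10);tz();
s=snap('wrist','w14'); P=cloud(s);X,Y,Z=P[...,0],P[...,1],P[...,2]
s2=snap('top');T=cloud(s2)
print('tin etc near cap: nearest tall pts', min([ (np.hypot(p[0]-.455,p[1]+.187).round(3),p.round(3).tolist()) for p in T.reshape(-1,3) if p[2]>.05 and p[2]<.1 and abs(p[0]-.455)<.2 and -.4<p[1]<-.2]))
b=(abs(Z-.124)<.003)&(np.hypot(X-.6327,Y-.0575)<.035); A=np.c_[P[b][:,:2]-[.6327,.0575],np.ones(b.sum())];print('bridge',b.sum(),np.linalg.lstsq(A,P[b][:,2],rcond=None)[0],cv2.minAreaRect((P[b][:,:2]*1000).astype(np.float32)))
"
```

```text
t 11.55 pos [0.6285 0.0571 0.2307] ang 99.65 tilt 0.51 w 0.0851 F [ 0.5 -0.5 -0.5]
d mm [-173.5 -244.1  -10.7] dang -89.65 n 11
[[-19.2, -19.3, 0.7, 8.15], [-21.8, -16.4, 0.7, 8.15], [-23.9, -13.1, 0.8, 8.15], [-25.5, -9.6, 0.8, 8.15], [-26.6, -5.9, 0.8, 8.15]]
toolz [ 0.0066  0.006  -1.    ] joints [0.088 0.441 0.133 1.256 0.005 1.49 ] qv [-0.     0.036 -0.079 -0.04  -0.001 -0.001]
tin etc near cap: nearest tall pts (np.float64(0.109), [0.483, -0.292, 0.077])
bridge 2297 [-0.00067731  0.0002077   0.12340292] ((631.7591552734375, 57.193519592285156), (38.07205581665039, 68.667724609375), 9.78026294708252)
```

View pics/w14.png

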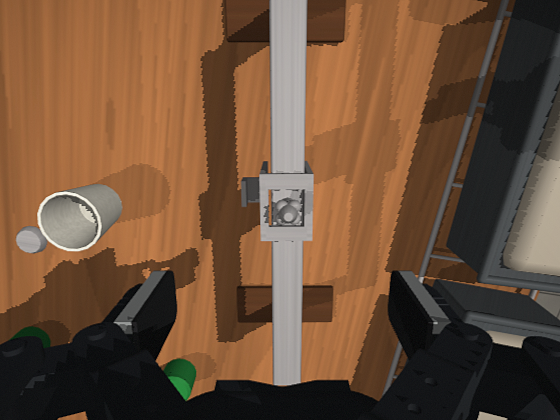

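The wrist view confirms it: the bridge is level (slope under 0.001) at z≈0.1235 and centred at about (288,205), with the stud through the window. Next I'll move to the cap.

Call:
apply_moves([
  [-19,-19,0,7],
  [-21,-17,0,7],
  [-23,-14,0,7],
  [-25,-11,0,7],
  [-26,-8,0,7],
])

```text
t: 12.15
position: [0.5412, -0.0527, 0.2152]
tool_rot: [0.85, 0.527, -0.005, -0.007]
contact_force: [0.3, 0.0, -0.0]
width: 0.0856
```

```bash
python3 -c "
from h import *
plan(.455,-.187,.22,25);tz()"
```

```text
t 12.15 pos [ 0.5412 -0.0527  0.2152] ang 63.63 tilt 0.94 w 0.0856 F [ 0.3  0.  -0. ]
d mm [ -86.2 -134.3    4.8] dang -38.63 n 5
[[-31.7, -3.5, -0.9, 7.73], [-31.9, 0.8, -0.9, 7.73], [-31.5, 5.0, -1.0, 7.73], [-30.6, 9.2, -1.1, 7.73], [-29.0, 13.3, -1.1, 7.73]]
toolz [-0.0151  0.0064 -0.9999] joints [-0.1    0.311 -0.108  1.167  0.005  1.931] qv [-0.431 -0.239 -0.407 -0.132 -0.008  0.833]
```

Call:
apply_moves([
  [-30,-3,-2,7.7],
  [-30,1,-2,7.7],
  [-29,5,-2,7.7],
  [-25,9,-2,7.7],
  [-15,6,0,4],
])

```text
t: 12.65
position: [0.4595, -0.1673, 0.214]
tool_rot: [0.972, 0.236, -0.015, -0.009]
contact_force: [-0.6, 0.2, -0.4]
width: 0.0851
```

Call:
apply_moves([
  [0,0,0,0],
])

```text
t: 12.75
position: [0.4571, -0.1682, 0.2123]
tool_rot: [0.972, 0.234, -0.017, -0.01]
contact_force: [0.9, 0.9, -0.5]
width: 0.0854
```

```bash
python3 -c "
from h import *
plan(.455,-.187,.22,25);tz()
s=snap('wrist','w15');plan(.455,-.187,.22,25)
P=cloud(s);X,Y,Z=P[...,0],P[...,1],P[...,2]
d=np.hypot(X-.455,Y+.187)<.035
m=d&(Z>.029)&(Z<.038)
r=P[m][:,:2]*1000
print(m.sum(),P[m].mean(0),cv2.minEnclosingCircle(r.astype(np.float32)),cv2.fitEllipse(cv2.convexHull(r.astype(np.float32))))
"
```

```text
t 12.75 pos [ 0.4571 -0.1682  0.2123] ang 27.10 tilt 2.24 w 0.0854 F [ 0.9  0.9 -0.5]
d mm [ -2.1 -18.8   7.7] dang -2.10 n 1
[[-10.7, 15.6, -7.8, 2.1]]
toolz [-0.0373  0.0114 -0.9992] joints [-3.510e-01  2.340e-01 -2.250e-01  1.151e+00 -2.000e-03  2.318e+00] qv [ 0.004  0.015 -0.018 -0.016  0.02  -0.005]
t 12.80 pos [ 0.4576 -0.1676  0.2122] ang 27.21 tilt 2.24 w 0.0854 F [ 0.1 -0.3  0.9]
d mm [ -2.6 -19.4   7.8] dang -2.21 n 1
[[-11.4, 15.9, -7.9, 2.21]]
1409 [ 0.4552737  -0.18477435  0.0330146 ] ((454.35345458984375, -185.22792053222656), 19.97255516052246) ((454.39849853515625, -185.2342071533203), (39.19607162475586, 39.646514892578125), 130.83859252929688)
```

View pics/w15.png

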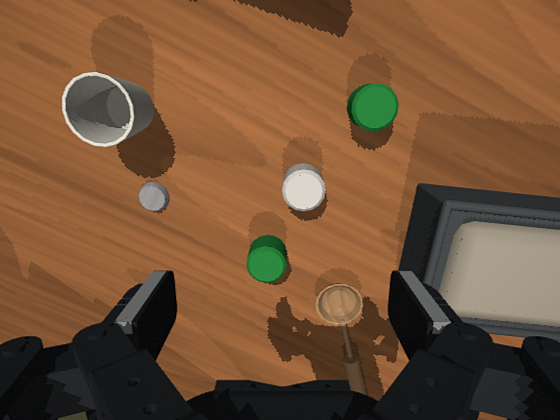

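The white cap is at (304,190). Its fitted circle is at (0.4544, -0.1852) with a diameter of 39.6 mm, which agrees with the other views. The spoon bowl at (340,303) and the green caps are clear. I'll descend.

Call:
apply_moves([
  [-6,9,20,2],
  [-4,6,30,0],
  [0,0,30,0],
  [0,0,0,0],
])

```text
t: 13.2
position: [0.4534, -0.1821, 0.1274]
tool_rot: [0.975, 0.221, -0.017, -0.011]
contact_force: [-0.5, 0.2, -0.1]
width: 0.0854
```

```bash
python3 -c "
from h import *
plan(.4545,-.186,.1,25);tz()"
```

```text
t 13.20 pos [ 0.4534 -0.1821  0.1274] ang 25.59 tilt 2.32 w 0.0854 F [-0.5  0.2 -0.1]
d mm [  1.1  -3.9 -27.4] dang -0.59 n 1
[[0.1, 4.8, 27.3, 0.59]]
toolz [-0.0378  0.0143 -0.9992] joints [-3.810e-01  2.980e-01 -3.720e-01  9.410e-01 -1.000e-03  2.314e+00] qv [ 0.007 -0.022  0.062  0.03   0.001 -0.007]
```

Tilt is 2.3° inward. I'll try to undo it with a quick outward move and a slow return.

Call:
apply_moves([
  [25,28,-5,0],
  [15,17,0,0],
])

```text
t: 13.4
position: [0.5056, -0.202, 0.1287]
tool_rot: [0.974, 0.223, -0.02, -0.014]
contact_force: [0.9, -1.1, 0.1]
width: 0.0851
```

```bash
python3 -c "
from h import *
plan(.4545,-.186,.1,25);tz()"
```

```text
t 13.40 pos [ 0.5056 -0.202   0.1287] ang 25.84 tilt 2.85 w 0.0851 F [ 0.9 -1.1  0.1]
d mm [-51.1  16.  -28.7] dang -0.84 n 2
[[-19.0, -17.8, 15.7, 0.42], [-19.1, -17.6, 15.7, 0.42]]
toolz [-0.0462  0.0183 -0.9988] joints [-0.38   0.391 -0.224  1.006 -0.     2.311] qv [ 0.009  0.347  0.48   0.247  0.003 -0.013]
```

Call:
apply_moves([
  [-6,-6,0,0],
  [-6,-6,0,0],
  [-6,-6,0,0],
  [-6,-6,0,0],
])

```text
t: 13.8
position: [0.4757, -0.1892, 0.1318]
tool_rot: [0.974, 0.226, -0.019, -0.014]
contact_force: [0.8, 1.3, 0.5]
width: 0.0856
```

```bash
python3 -c "
from h import *
plan(.4545,-.186,.1,25);tz()"
```

```text
t 13.80 pos [ 0.4757 -0.1892  0.1318] ang 26.14 tilt 2.71 w 0.0856 F [0.8 1.3 0.5]
d mm [-21.2   3.2 -31.8] dang -1.14 n 1
[[-16.6, -11.1, 32.7, 1.14]]
toolz [-0.0438  0.018  -0.9989] joints [-3.790e-01  3.360e-01 -3.020e-01  9.800e-01  1.000e-03  2.307e+00] qv [-0.004 -0.16  -0.224 -0.061  0.    -0.009]
```

Call:
apply_moves([
  [-8,-5,0,1],
  [-5,-3,0,0],
  [-2,-2,0,0],
  [0,0,0,0],
])

```text
t: 14.2
position: [0.4528, -0.1851, 0.1339]
tool_rot: [0.976, 0.217, -0.02, -0.014]
contact_force: [0.2, -1.2, 0.9]
width: 0.0856
```

```bash
python3 -c "
from h import *
plan(.4545,-.186,.04,25);tz()"
```

```text
t 14.20 pos [ 0.4528 -0.1851  0.1339] ang 25.05 tilt 2.75 w 0.0856 F [ 0.2 -1.2  0.9]
d mm [  1.7  -0.9 -93.9] dang -0.05 n 2
[[2.1, 2.4, 46.9, 0.02], [2.1, 2.4, 46.9, 0.02]]
toolz [-0.0443  0.0182 -0.9989] joints [-0.388  0.298 -0.353  0.968  0.     2.317] qv [-0.004 -0.01  -0.003 -0.009  0.001 -0.   ]
```

Call:
apply_moves([
  [1,1,45,0],
  [1,1,40,0],
])

```text
t: 14.4
position: [0.4584, -0.1874, 0.0529]
tool_rot: [0.976, 0.216, -0.013, -0.009]
contact_force: [-0.1, 0.4, -1.0]
width: 0.0854
```

```bash
python3 -c "
from h import *
plan(.4545,-.186,.04,25);tz()"
```

```text
t 14.40 pos [ 0.4584 -0.1874  0.0529] ang 25.01 tilt 1.82 w 0.0854 F [-0.1  0.4 -1. ]
d mm [ -3.9   1.4 -12.9] dang -0.01 n 1
[[-2.6, -2.6, 13.0, 0.01]]
toolz [-0.0293  0.0122 -0.9995] joints [-0.388  0.379 -0.475  0.749  0.     2.317] qv [-1.000e-03  4.190e-01 -4.920e-01 -1.033e+00  1.000e-03  1.000e-03]
```

Call:
apply_moves([
  [0,0,0,0],
  [0,0,0,0],
  [0,0,0,0],
  [0,0,0,0],
])

```text
t: 14.8
position: [0.4572, -0.1871, 0.0522]
tool_rot: [0.976, 0.216, -0.015, -0.011]
contact_force: [0.5, -1.0, -0.2]
width: 0.0849
```

```bash
python3 -c "
from h import *
plan(.4545,-.186,.04,25);tz()"
```

```text
t 14.80 pos [ 0.4572 -0.1871  0.0522] ang 25.00 tilt 2.10 w 0.0849 F [ 0.5 -1.  -0.2]
d mm [ -2.7   1.1 -12.2] dang -0.00 n 1
[[-1.7, -1.8, 12.3, 0.0]]
toolz [-0.0338  0.0141 -0.9993] joints [-0.388  0.382 -0.473  0.752  0.     2.317] qv [-0.001 -0.014  0.021  0.016  0.001  0.   ]
```

Each fast drop gains about 0.6°. I'll rise slowly and repeat.

Call:
apply_moves([
  [0,0,-12,0],
  [0,0,-16,0],
  [0,0,-16,0],
  [0,0,-16,0],
  [0,0,-12,0],
])

```text
t: 15.3
position: [0.4627, -0.1893, 0.1326]
tool_rot: [0.976, 0.216, -0.011, -0.008]
contact_force: [0.3, -0.6, 0.3]
width: 0.0854
```

```bash
python3 -c "
from h import *
plan(.4545,-.186,.04,25);tz()"
```

```text
t 15.30 pos [ 0.4627 -0.1893  0.1326] ang 25.00 tilt 1.60 w 0.0854 F [ 0.3 -0.6  0.3]
d mm [ -8.2   3.3 -92.6] dang -0.00 n 2
[[-2.2, -2.3, 46.4, 0.0], [-2.2, -2.3, 46.4, 0.0]]
toolz [-0.0257  0.0108 -0.9996] joints [-0.389  0.302 -0.35   0.947  0.     2.317] qv [ 0.    -0.119  0.224  0.324 -0.     0.   ]
```

Call:
apply_moves([
  [0,0,0,0],
  [0,0,45,0],
  [0,0,40,0],
  [0,0,0,0],
  [0,0,0,0],
])

```text
t: 15.8
position: [0.4683, -0.1915, 0.0539]
tool_rot: [0.976, 0.216, -0.004, -0.003]
contact_force: [1.1, -0.6, -0.2]
width: 0.0855
```

```bash
python3 -c "
from h import *
plan(.4545,-.186,.04,25);tz()"
```

```text
t 15.80 pos [ 0.4683 -0.1915  0.0539] ang 24.99 tilt 0.52 w 0.0855 F [ 1.1 -0.6 -0.2]
d mm [-13.8   5.5 -13.9] dang 0.01 n 1
[[-10.1, -10.8, 14.0, -0.01]]
toolz [-0.0082  0.0037 -1.    ] joints [-0.388  0.379 -0.471  0.73   0.     2.317] qv [ 0.     0.016 -0.026 -0.006 -0.001 -0.   ]
```

Tilt is down to 0.5°. I'll centre over the cap and descend.

Call:
apply_moves([
  [-4,-4,2,0],
  [-4,-4,2,0],
  [-2,-2,2,0],
  [0,0,0,0],
])

```text
t: 16.2
position: [0.4564, -0.1873, 0.0521]
tool_rot: [0.976, 0.216, -0.001, -0.001]
contact_force: [-0.1, -0.8, 0.5]
width: 0.0856
```

```bash
python3 -c "
from h import *
plan(.4547,-.186,.010,25);tz()
s=snap('wrist','w16');plan(.4547,-.186,.010,25)
P=cloud(s);X,Y,Z=P[...,0],P[...,1],P[...,2]
d=np.hypot(X-.455,Y+.187)<.03
m=d&(Z>.029)&(Z<.038)
r=P[m][:,:2]*1000
print(m.sum(),P[m].mean(0),cv2.minEnclosingCircle(r.astype(np.float32)))
"
```

```text
t 16.20 pos [ 0.4564 -0.1873  0.0521] ang 24.99 tilt 0.16 w 0.0856 F [-0.1 -0.8  0.5]
d mm [ -1.7   1.3 -42.1] dang 0.01 n 1
[[-0.9, -1.9, 42.1, -0.01]]
toolz [-0.0024  0.0013 -1.    ] joints [-0.39   0.359 -0.51   0.704  0.     2.316] qv [-0.001 -0.017  0.009  0.003  0.    -0.   ]
t 16.25 pos [ 0.4569 -0.1875  0.0522] ang 24.99 tilt 0.12 w 0.0857 F [ 0.2 -0.5  0. ]
d mm [ -2.2   1.5 -42.2] dang 0.01 n 1
[[-1.3, -2.2, 42.2, -0.01]]
4700 [ 0.45598577 -0.18481827  0.03304923] ((454.4940185546875, -185.63540649414062), 20.17522430419922)
```

View pics/w16.png

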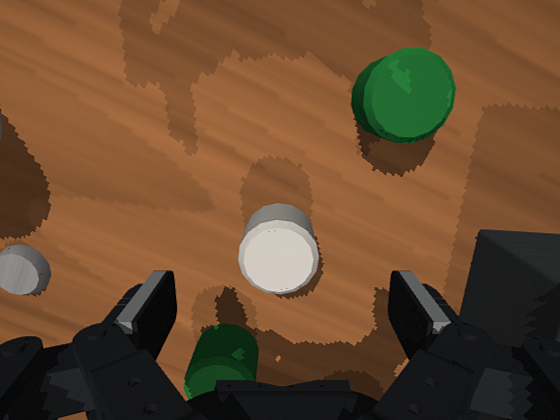

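Tilt is 0.1° and the cap is at (0.4545, -0.1857). I'll descend gently.

Call:
apply_moves([
  [-1,-2,10,0],
  [0,0,10,0],
  [-1,-1,10,0],
  [0,0,6,0],
])

```text
t: 16.65
position: [0.4549, -0.186, 0.0147]
tool_rot: [0.976, 0.216, 0.001, 0.0]
contact_force: [-0.5, 0.2, -0.1]
width: 0.0853
```

```bash
python3 -c "
from h import *
plan(.4545,-.1857,.010,25);tz()"
```

```text
t 16.65 pos [ 0.4549 -0.186   0.0147] ang 24.99 tilt 0.08 w 0.0853 F [-0.5  0.2 -0.1]
d mm [-0.4  0.3 -4.7] dang 0.01 n 1
[[-0.3, -0.4, 4.7, -0.01]]
toolz [ 1.3e-03 -2.0e-04 -1.0e+00] joints [-0.388  0.403 -0.566  0.6    0.     2.317] qv [ 0.     0.092 -0.07  -0.172 -0.     0.   ]
```

Call:
apply_moves([
  [0,0,2,0],
  [0,0,0,0],
])

```text
t: 16.85
position: [0.4536, -0.1854, 0.0105]
tool_rot: [0.976, 0.216, -0.001, -0.001]
contact_force: [-0.1, -0.6, -0.9]
width: 0.0853
```

```bash
python3 -c "
from h import *
plan(.4545,-.1857,.010,25);tz()"
```

```text
t 16.85 pos [ 0.4536 -0.1854  0.0105] ang 25.00 tilt 0.14 w 0.0853 F [-0.1 -0.6 -0.9]
d mm [ 0.9 -0.3 -0.5] dang 0.00 n 1
[[0.7, 0.7, 0.5, -0.0]]
toolz [-0.0021  0.0011 -1.    ] joints [-0.388  0.409 -0.57   0.593  0.     2.317] qv [ 0.     0.011 -0.002 -0.007 -0.    -0.001]
```

Close on the cap at 90 N.

Call:
apply_moves([
  [0.7,0.7,0,0],
  [0,0,0,0],
  [0,0,0,0],
  [0,0,0,0],
  [0,0,0,0],
], hand=255, grip_force=90)

```text
t: 17.35
position: [0.4555, -0.1862, 0.0118]
tool_rot: [0.976, 0.216, -0.0, -0.0]
contact_force: [0.8, -0.3, -2.1]
width: 0.037
```

```bash
python3 -c "
from h import *
plan(.4545,-.1857,.010,25);tz()"
```

```text
t 17.35 pos [ 0.4555 -0.1862  0.0118] ang 25.00 tilt 0.04 w 0.0370 F [ 0.8 -0.3 -2.1]
d mm [-1.   0.5 -1.8] dang 0.00 n 1
[[-0.7, -0.9, 1.8, -0.0]]
toolz [-4.e-04  5.e-04 -1.e+00] joints [-0.388  0.409 -0.566  0.596  0.     2.317] qv [-0.    -0.008  0.006  0.006  0.001  0.001]
```

Call:
apply_moves([
  [0,0,-8,0],
  [0,0,-12,0],
  [0,0,-16,0],
  [0,0,-16,0],
  [0,0,-16,0],
])

```text
t: 17.85
position: [0.4538, -0.1855, 0.0819]
tool_rot: [0.976, 0.216, -0.002, -0.001]
contact_force: [-1.1, 0.2, 0.5]
width: 0.0372
```

```bash
python3 -c "
from h import *
plan(.4545,-.1857,.08,25);tz()
s=snap('wrist','w17')"
```

```text
t 17.85 pos [ 0.4538 -0.1855  0.0819] ang 24.99 tilt 0.27 w 0.0372 F [-1.1  0.2  0.5]
d mm [ 0.7 -0.2 -1.9] dang 0.01 n 1
[[0.6, 0.5, 1.9, -0.01]]
toolz [-0.0042  0.002  -1.    ] joints [-0.388  0.321 -0.475  0.78   0.     2.317] qv [ 0.    -0.195  0.243  0.433 -0.001 -0.001]
```

View pics/w17.png

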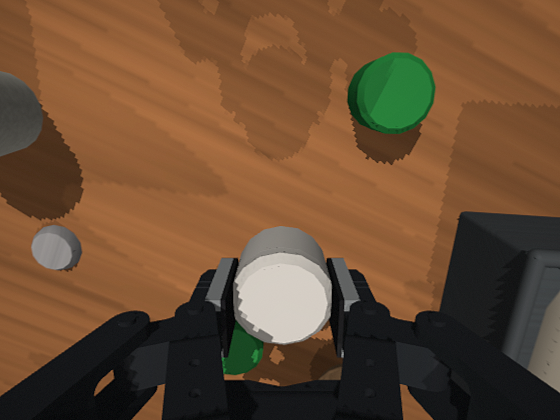

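The cap is held squarely between the pads, its top disc centred at about (283,300). I'll measure it in the tool frame and rise at a moderate speed.

Call:
apply_moves([
  [0,0,-20,0],
  [0,0,-25,0],
  [0,0,-25,0],
  [0,0,-25,0],
  [0,0,-20,0],
])

```text
t: 18.4
position: [0.4536, -0.1855, 0.202]
tool_rot: [0.976, 0.216, -0.001, -0.001]
contact_force: [0.0, -0.4, -1.0]
width: 0.037
```

```bash
cat >> h.py <<'E'
def capm(save):
    s=snap('wrist',save); st=get_state(); T=st['position']; M=R.from_quat(st['tool_rot']).as_matrix()
    P=cloud(s);L=(P-T)@M; hsv=cv2.cvtColor(s['frame'],cv2.COLOR_RGB2HSV)
    m=(abs(L[...,2]+.023)<.004)&(np.hypot(L[...,0],L[...,1])<.028)&(hsv[...,2]>140)
    m=cv2.morphologyEx(m.astype(np.uint8),cv2.MORPH_OPEN,np.ones((3,3)))>0
    r=(L[m][:,:2]*1000).astype(np.float32); A=np.c_[L[m][:,:2],np.ones(m.sum())]
    print('cap',m.sum(),'med z',np.median(L[m][:,2]).round(4),'circ',cv2.minEnclosingCircle(r),'ell',cv2.fitEllipse(cv2.convexHull(r)),'slope',np.linalg.lstsq(A,L[m][:,2],rcond=None)[0].round(4))
E
python3 -c "
from h import *
plan(.6325,.0578,.22,40);tz();capm('w18')"
```

```text
t 18.40 pos [ 0.4536 -0.1855  0.202 ] ang 24.99 tilt 0.21 w 0.0370 F [ 0.  -0.4 -1. ]
d mm [178.9 243.3  18. ] dang 15.01 n 7
[[37.8, -20.7, -2.6, -2.14], [38.6, -19.3, -2.6, -2.14], [39.3, -17.8, -2.6, -2.14], [39.9, -16.3, -2.6, -2.14], [40.5, -14.8, -2.6, -2.14]]
toolz [-0.0033  0.0016 -1.    ] joints [-0.388  0.218 -0.273  1.083  0.     2.317] qv [-0.002 -0.128  0.382  0.517 -0.     0.   ]
cap 36 med z -0.0194 circ ((6.069507598876953, -2.2642526626586914), 13.477380752563477) ell ((5.551301956176758, -2.334859848022461), (6.267525672912598, 27.7089900970459), 166.93453979492188) slope [-0.0661  0.0182 -0.019 ]
```

Call:
apply_moves([
  [15,-8,-4,-2],
  [20,-11,0,-2],
  [20,-10,0,-2],
  [20,-10,0,-2],
  [20,-9,0,-2],
])

```text
t: 18.95
position: [0.5164, -0.0979, 0.21]
tool_rot: [0.954, 0.301, 0.002, 0.002]
contact_force: [0.6, -0.3, 0.1]
width: 0.0374
```

```bash
python3 -c "
from h import *
plan(.6325,.0578,.22,40);tz()
s=load('wrist'); st=get_state()
import numpy as np
T=np.array([.4536,-.1855,.202]); M=R.from_quat([.976,.216,-.001,-.001]).as_matrix()
L=(cloud(s)-T)@M
for v in range(230,350,10): print(v,(L[v,283]*1000).round(1),s['frame'][v,283])
"
```

```text
t 18.95 pos [ 0.5164 -0.0979  0.21  ] ang 35.04 tilt 0.35 w 0.0374 F [ 0.6 -0.3  0.1]
d mm [116.1 155.7  10. ] dang 4.96 n 5
[[36.9, -12.1, -2.0, -0.99], [37.1, -11.5, -2.0, -0.99], [37.3, -10.9, -2.0, -0.99], [37.5, -10.2, -1.9, -0.99], [37.6, -9.6, -1.9, -0.99]]
toolz [ 0.0054 -0.0029 -1.    ] joints [-1.860e-01  2.670e-01 -1.850e-01  1.113e+00 -2.000e-03  2.344e+00] qv [ 0.408  0.142  0.184  0.042 -0.004  0.045]
230 [19.3  0.2  5. ] [137 134 127]
240 [18.9  0.1 -5.8] [138 134 127]
250 [ 19.1   0.1 -16.6] [137 133 126]
260 [ 17.1   0.1 -21.1] [205 199 189]
270 [ 13.3   0.1 -21.6] [219 213 202]
280 [ 10.    0.1 -23. ] [220 214 205]
290 [  5.5   0.1 -22.3] [220 214 204]
300 [  0.8   0.1 -21.4] [220 214 204]
310 [ -3.2   0.1 -21.9] [219 214 205]
320 [ -7.    0.1 -22.6] [219 212 204]
330 [-12.1   0.1 -21.7] [219 213 203]
340 [-16.2   0.1 -22.2] [219 212 203]
```

The cap's top is at tool z=-22 and its front edge at x=+19.3. It is therefore centred and the TCP is 12 mm above the mouth. I'll continue to the rail.

Call:
apply_moves([
  [20,-6,-3,-1],
  [22,-7,-3,-1],
  [22,-7,-3,-1],
  [20,-6,-2,-1],
  [15,-4,0,0],
])

```text
t: 19.45
position: [0.5787, -0.0097, 0.2182]
tool_rot: [0.942, 0.336, 0.001, 0.002]
contact_force: [-0.3, -0.1, 0.2]
width: 0.0373
```

```bash
python3 -c "
from h import *
plan(.6325,.0578,.22,40);tz()"
```

```text
t 19.45 pos [ 0.5787 -0.0097  0.2182] ang 39.28 tilt 0.22 w 0.0373 F [-0.3 -0.1  0.2]
d mm [53.8 67.5  1.8] dang 0.72 n 2
[[42.2, -9.1, -0.9, -0.36], [42.2, -8.8, -0.9, -0.36]]
toolz [ 0.0027 -0.0027 -1.    ] joints [-0.015  0.356 -0.033  1.179 -0.003  2.441] qv [ 0.23   0.161  0.223  0.075 -0.01   0.238]
```

Call:
apply_moves([
  [5,-2,0,0],
  [0,0,0,0],
  [0,0,0,0],
])

```text
t: 19.75
position: [0.5814, -0.0039, 0.2165]
tool_rot: [0.942, 0.337, -0.0, 0.002]
contact_force: [0.1, -0.5, -0.6]
width: 0.0374
```

```bash
python3 -c "
from h import *
plan(.6325,.0578,.22,40);tz()
s=snap('wrist','w19'); print(proj(s,[.6325,.0578,.147]),proj(s,[.6325,.0578,.12]),proj(s,[.6325,.0578,.136]))
W=s['world_to_cam'];print(-W[:3,:3].T@W[:3,3])
f=cv2.cvtColor(s['frame'],cv2.COLOR_RGB2BGR);u,v=map(int,proj(s,[.6325,.0578,.136]))
cv2.imwrite('pics/w19z.png',cv2.resize(f[v-45:v+45,u-60:u+60],None,fx=6,fy=6,interpolation=cv2.INTER_CUBIC));print(u-60,v-45)
P=cloud(s);X,Y,Z=P[...,0],P[...,1],P[...,2]
q=(np.hypot(X-.6325,Y-.0578)<.017)
for lo,hi in((.128,.134),(.134,.139),(.139,.143),(.143,.15)):
  m=q&(Z>lo)&(Z<hi); print(lo,m.sum(),P[m].mean(0).round(4),cv2.minEnclosingCircle((P[m][:,:2]*1000).astype(np.float32)))
b=(abs(Z-.1235)<.003)&(np.hypot(X-.6327,Y-.0575)<.033);r=P[b]
print(cv2.minAreaRect((r[:,:2]*1000).astype(np.float32)))
"
```

```text
t 19.75 pos [ 0.5814 -0.0039  0.2165] ang 39.35 tilt 0.19 w 0.0374 F [ 0.1 -0.5 -0.6]
d mm [51.1 61.7  3.5] dang 0.65 n 2
[[39.3, -7.6, -1.8, -0.32], [39.3, -7.4, -1.8, -0.32]]
toolz [ 6.0e-04 -3.2e-03 -1.0e+00] joints [-0.005  0.363 -0.027  1.18  -0.003  2.45 ] qv [-0.002  0.001 -0.005 -0.    -0.002  0.001]
(np.float64(254.66110838112905), np.float64(90.29965091441353)) (np.float64(257.65687131142863), np.float64(91.6228944986093)) (np.float64(255.97010083220007), np.float64(90.87783947704033))
[0.63696502 0.04258254 0.35854908]
195 45
0.128 0 [nan nan nan] ((0.0, 0.0), 0.0)
0.134 246 [0.6331 0.0582 0.1377] ((632.7764892578125, 58.859344482421875), 10.36715316772461)
0.139 298 [0.6326 0.059  0.1407] ((632.9006958007812, 59.22860336303711), 9.5141019821167)
0.143 249 [0.6326 0.0589 0.1454] ((632.4271240234375, 59.0510139465332), 5.42167329788208)
((632.0285034179688, 57.48786926269531), (38.08274459838867, 64.29872131347656), 9.817341804504395)<string>:11: RuntimeWarning: Mean of empty slice.
  ret = um.true_divide(
```

View pics/w19z.png

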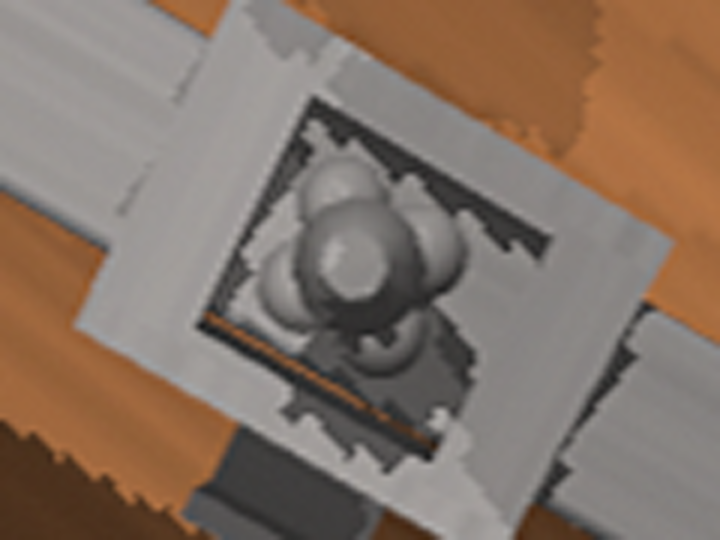

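The camera is almost directly above the stud here, so the view has little bias. The stud tip is at about (253,90), which gives (0.6326, 0.0590). The bracket sits about 2 mm off along the bar, well within limits. I'll check the cap's offset in the hand with the same camera.

```bash
python3 -c "
from h import *
s=load('wrist');T=np.array([ .5814,-.0039,.2165]); st=get_state();M=R.from_quat(st['tool_rot']).as_matrix();print(st['position'])
T=st['position']
hsv=cv2.cvtColor(s['frame'],cv2.COLOR_RGB2HSV)
m=((hsv[...,2]>185)&(hsv[...,1]<50)).astype(np.uint8); m[:200]=0;m[:,:200]=0;m[:,370:]=0
n,l,stt,c=cv2.connectedComponentsWithStats(m);k=1+np.argmax(stt[1:,4]);print(stt[k],c[k])
h=cv2.convexHull(np.argwhere(l==k)[:,::-1].astype(np.float32))[:,0]
r=np.array([(ray(s,u,v,T[2]+.022)-T)@M for u,v in h])*1000
print(cv2.minEnclosingCircle(r[:,:2].astype(np.float32)),r.min(0).round(1),r.max(0).round(1))
L=(cloud(s)-T)@M
q=(hsv[...,1]<50)&(abs(L[...,2]+.022)<.003)&(np.hypot(L[...,0],L[...,1])<.024)&(hsv[...,2]>185)
A=np.c_[L[q][:,:2],np.ones(q.sum())];print(q.sum(),np.linalg.lstsq(A,L[q][:,2],rcond=None)[0].round(4))
"
```

```text
[ 0.58129654 -0.00402114  0.21656235]
[ 237  253   94   90 6579] [281.95637635 296.93494452]
((1.8566547632217407, -0.38411691784858704), 18.99534797668457) [-17.  -17.3 -22.1] [ 20.5  17.4 -21.9]
6487 [ 0.0254  0.0013 -0.0219]
```

View pics/w19.png

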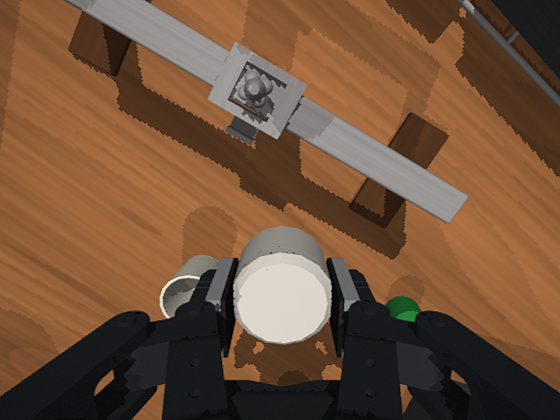

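Call:
apply_moves([
  [20,-4,0,0],
  [20,-4,3,0],
  [20,-4,3,0],
  [10,-1,0,0],
  [0,0,0,0],
])

```text
t: 20.3
position: [0.6276, 0.0491, 0.21]
tool_rot: [0.943, 0.334, -0.001, 0.002]
contact_force: [-0.1, 0.3, 0.2]
width: 0.037
```

```bash
python3 -c "
from h import *
plan(.6321,.0584,.175,40);tz()"
```

```text
t 20.30 pos [0.6276 0.0491 0.21  ] ang 39.02 tilt 0.28 w 0.0370 F [-0.1  0.3  0.2]
d mm [  4.5   9.3 -35. ] dang 0.98 n 1
[[9.4, -4.5, 34.9, -0.98]]
toolz [-9.0e-04 -4.8e-03 -1.0e+00] joints [ 0.081  0.451  0.096  1.217 -0.005  2.541] qv [-0.001  0.002 -0.012  0.008 -0.009  0.001]
```

Call:
apply_moves([
  [4,-2,8,0],
  [4,-2,8,0],
  [1,-1,8,0],
  [0,0,6,0],
  [0,0,0,0],
])

```text
t: 20.8
position: [0.6296, 0.0574, 0.1765]
tool_rot: [0.943, 0.333, -0.003, 0.002]
contact_force: [1.0, -0.1, -0.3]
width: 0.0368
```

```bash
python3 -c "
from h import *
plan(.6321,.0584,.17,40);tz()"
```

```text
t 20.80 pos [0.6296 0.0574 0.1765] ang 38.93 tilt 0.43 w 0.0368 F [ 1.  -0.1 -0.3]
d mm [ 2.5  1.  -6.5] dang 1.07 n 1
[[2.6, 0.8, 6.5, -1.07]]
toolz [-0.0042 -0.0062 -1.    ] joints [ 0.094  0.473  0.044  1.147 -0.006  2.556] qv [-0.004 -0.005 -0.005  0.004 -0.001 -0.001]
```

Call:
apply_moves([
  [2.5,1,4,0],
  [0,0,0,0],
  [0,0,0,0],
])

```text
t: 21.1
position: [0.6321, 0.0577, 0.1723]
tool_rot: [0.943, 0.333, -0.003, 0.002]
contact_force: [0.1, 0.6, -1.2]
width: 0.0373
```

```bash
python3 -c "
from h import *
plan(.6321,.0584,.17,40);tz()
snap('wrist','w20');s=snap('scene','s20');plan(.6321,.0584,.17,40)
u,v=map(int,proj(s,[.6325,.0588,.147]));print(u,v)
f=cv2.cvtColor(s['frame'],cv2.COLOR_RGB2BGR)
cv2.imwrite('pics/s20z.png',cv2.resize(f[v-35:v+35,u-45:u+45],None,fx=8,fy=8,interpolation=cv2.INTER_CUBIC));print(u-45,v-35)
"
```

```text
t 21.10 pos [0.6321 0.0577 0.1723] ang 38.88 tilt 0.44 w 0.0373 F [ 0.1  0.6 -1.2]
d mm [ 0.   0.7 -2.3] dang 1.12 n 1
[[0.5, -0.5, 2.3, -1.12]]
toolz [-0.0042 -0.0063 -1.    ] joints [ 0.094  0.479  0.043  1.14  -0.006  2.557] qv [-0.001  0.005 -0.002 -0.002  0.     0.002]
t 21.20 pos [0.6321 0.0577 0.1724] ang 38.89 tilt 0.44 w 0.0370 F [ 0.2 -0.5 -1.2]
d mm [ 0.   0.7 -2.4] dang 1.11 n 1
[[0.5, -0.5, 2.4, -1.11]]
315 242
270 207
```

View pics/w20.png

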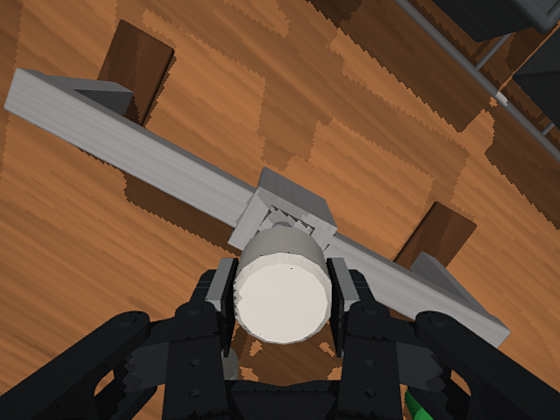

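View pics/s20z.png

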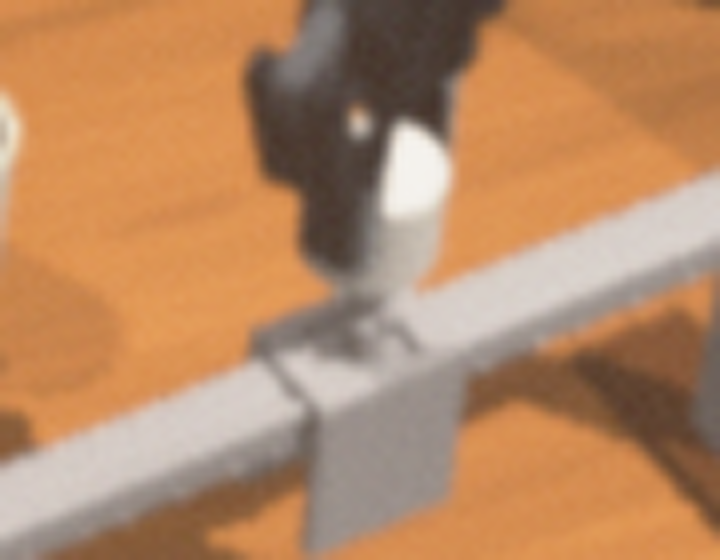

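```bash
python3 -c "
from h import *
s=load('scene')
W=s['world_to_cam']; c=-W[:3,:3].T@W[:3,3]
for z in (.124,.136,.147,.163,.178,.194): print(z,[((np.array(proj(s,[x,y,z]))-[270,207])*8).round(0).tolist() for x,y in ((.6325,.0588),)])
g=cv2.cvtColor(s['frame'],cv2.COLOR_RGB2GRAY).astype(int)
for v in range(222,244): print(v,(v-207)*8,g[v,303:330])
# predicted silhouette half-width at cap
z=.172; p=np.array([.6325,.0588,z]); d=p-c; lat=np.array([-d[1],d[0],0]);lat/=np.linalg.norm(lat)
for k in(-20,20): print(k,proj(s,p+lat*k/1000))
"
```

```text
0.124 [[359.0, 340.0]]
0.136 [[362.0, 310.0]]
0.147 [[365.0, 283.0]]
0.163 [[370.0, 242.0]]
0.178 [[374.0, 203.0]]
0.194 [[378.0, 161.0]]
222 120 [ 64  62  66  70  67  64  64  63  65  73 111 175 169 116  78  83 131 167
 151 119  87  70  94 139 160 162 162]
223 128 [ 67  62  64  65  67  65  62  64  68  73 105 151 149 105  74 106 182 223
 223 200 150 102 101 140 160 158 160]
224 136 [ 68  58  62  63  63  61  61  62  68  70  82 105 100  80  73 124 207 236
 240 235 217 164 125 142 157 158 156]
225 144 [ 69  65  60  62  65  65  61  66  65  71  74  75  73  67  75 139 223 240
 241 241 239 221 170 155 157 156 156]
226 152 [ 68  64  63  64  62  66  62  64  65  70  73  70  70  67  83 156 229 240
 242 242 241 236 207 170 162 160 158]
227 160 [ 74  64  67  63  65  66  64  61  64  71  72  67  66  66  99 173 232 242
 242 242 242 239 226 188 163 157 156]
228 168 [ 87  71  67  62  64  64  60  64  64  70  69  68  69  76 116 196 235 241
 242 242 241 240 231 195 162 156 156]
229 176 [112  95  84  73  64  67  60  61  66  67  71  68  70  77 130 207 237 241
 242 242 241 240 229 190 162 156 155]
230 184 [1
[... 1090 characters left out ...]
115  99  88  70  70  74  91 113 143 155 167 177 180
 185 192 190 181 167 165 162 161 164]
240 264 [167 169 168 168 161 141 124 106  96  86  88 104 122 143 161 170 180 185
 187 191 184 173 167 164 167 170 174]
241 272 [165 167 166 166 163 159 146 131 119 115 113 119 136 153 165 171 179 184
 186 186 177 168 169 175 182 195 197]
242 280 [166 166 165 165 165 165 161 152 137 132 127 136 148 158 165 176 181 186
 188 180 175 174 184 196 200 203 206]
243 288 [167 169 168 169 167 165 163 156 147 141 129 129 142 147 157 169 184 196
 197 186 193 194 201 206 207 207 210]
-20 (np.float64(325.5080416831382), np.float64(235.37202998903666))
20 (np.float64(307.5347669498965), np.float64(233.35841125050942))
```

In the scene view the cap's right edge is at about 325.0 px, against 325.5 if it were exactly on the stud. In the wrist view the stud shows at column 283 with the cap centred at 282. So +0.7 mm in x and -0.5 mm in y remain. I'll lower.

Call:
apply_moves([
  [0.5,-0.5,4,0],
  [0,0,4,0],
  [0,0,4,0],
  [0,0,0,0],
])

```text
t: 21.6
position: [0.6325, 0.0585, 0.1599]
tool_rot: [0.943, 0.333, -0.002, 0.002]
contact_force: [0.2, 0.5, -0.4]
width: 0.0374
```

```bash
python3 -c "
from h import *
plan(.6324,.0586,.155,39);tz()"
```

```text
t 21.60 pos [0.6325 0.0585 0.1599] ang 38.89 tilt 0.39 w 0.0374 F [ 0.2  0.5 -0.4]
d mm [-0.1  0.1 -4.9] dang 0.11 n 1
[[0.1, -0.1, 4.9, -0.11]]
toolz [-0.003  -0.0062 -1.    ] joints [ 0.095  0.485  0.021  1.11  -0.006  2.558] qv [-0.001 -0.004  0.008  0.002 -0.    -0.   ]
```

Call:
apply_moves([
  [0,0,4,0],
  [0,0,4,0],
  [0,0,1,0],
])

```text
t: 21.9
position: [0.6324, 0.0584, 0.1501]
tool_rot: [0.943, 0.333, -0.003, 0.002]
contact_force: [0.5, -0.2, -1.0]
width: 0.0371
```

```bash
python3 -c "
from h import *
plan(.6324,.0586,.148,39);tz();snap('wrist','w21')"
```

```text
t 21.90 pos [0.6324 0.0584 0.1501] ang 38.89 tilt 0.40 w 0.0371 F [ 0.5 -0.2 -1. ]
d mm [ 0.   0.2 -2.1] dang 0.11 n 1
[[0.1, -0.1, 2.1, -0.11]]
toolz [-0.0032 -0.0062 -1.    ] joints [ 0.095  0.491  0.004  1.087 -0.006  2.558] qv [ 0.     0.004 -0.015 -0.022 -0.001 -0.   ]
```

View pics/w21.png

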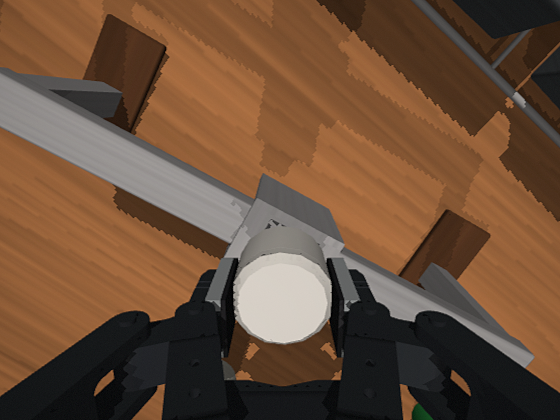

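The stud tip is already inside the bore with no side force. I'll start pressing.

Call:
apply_moves([
  [0,0,3,0],
  [0,0,3,0],
  [0,0,3,0],
], grip_force=110)

```text
t: 22.25
position: [0.634, 0.059, 0.1455]
tool_rot: [0.943, 0.333, 0.0, 0.003]
contact_force: [-4.8, -0.4, 14.8]
width: 0.0368
```

```bash
python3 -c "
from h import *
plan(.6324,.0586,.136,39);tz()"
```

```text
t 22.25 pos [0.634  0.059  0.1455] ang 38.90 tilt 0.31 w 0.0368 F [-4.8 -0.4 14.8]
d mm [-1.6 -0.4 -9.5] dang 0.10 n 1
[[-1.4, -0.8, 9.5, -0.1]]
toolz [ 0.0027 -0.0047 -1.    ] joints [ 0.095  0.492 -0.007  1.07  -0.005  2.558] qv [ 0.001 -0.008 -0.031 -0.046  0.004 -0.001]
```

Call:
apply_moves([
  [-1,-0.6,5,0],
  [-0.5,-0.3,5,0],
])

```text
t: 22.45
position: [0.6339, 0.059, 0.1411]
tool_rot: [0.943, 0.333, 0.004, 0.003]
contact_force: [-2.4, 0.3, 4.9]
width: 0.0367
```

```bash
python3 -c "
from h import *
plan(.6324,.0586,.136,39);tz()"
```

```text
t 22.45 pos [0.6339 0.059  0.1411] ang 38.91 tilt 0.59 w 0.0367 F [-2.4  0.3  4.9]
d mm [-1.5 -0.4 -5.1] dang 0.09 n 1
[[-1.4, -0.7, 5.1, -0.09]]
toolz [ 0.0096 -0.0037 -0.9999] joints [ 0.095  0.489 -0.023  1.049 -0.005  2.558] qv [ 0.    -0.002 -0.083 -0.104  0.    -0.001]
```

The force fell from 15 to 5 N at TCP z≈0.141, which is the click at the expected place. I'll press on to home.

Call:
apply_moves([
  [-1,-0.5,4,0],
  [-0.5,-0.2,3,0],
  [0,0,3,0],
])

```text
t: 22.75
position: [0.6332, 0.0588, 0.1354]
tool_rot: [0.943, 0.333, 0.006, 0.004]
contact_force: [-9.5, -0.9, 29.4]
width: 0.0369
```

```bash
python3 -c "
from h import *
plan(.6324,.0586,.136,39);tz()"
```

```text
t 22.75 pos [0.6332 0.0588 0.1354] ang 38.92 tilt 0.86 w 0.0369 F [-9.5 -0.9 29.4]
d mm [-0.8 -0.2  0.6] dang 0.08 n 1
[[-0.7, -0.3, -0.6, -0.08]]
toolz [ 0.0147 -0.0027 -0.9999] joints [ 0.095  0.488 -0.041  1.027 -0.004  2.557] qv [-0.002 -0.013 -0.026 -0.031  0.003 -0.001]
```

Call:
apply_moves([
  [-0.5,-0.3,3,0],
  [-0.5,-0.3,3,0],
  [-0.3,-0.2,3,0],
  [-0.3,-0.2,3,0],
])

```text
t: 23.15
position: [0.6331, 0.0588, 0.1356]
tool_rot: [0.943, 0.333, 0.012, 0.005]
contact_force: [-4.8, -0.7, 16.2]
width: 0.0368
```

```bash
python3 -c "
from h import *
plan(.6324,.0586,.136,39);tz()
s=snap('wrist','w22');c=snap('scene','s22');plan(.6324,.0586,.136,39);tz()
f=cv2.cvtColor(c['frame'],cv2.COLOR_RGB2BGR)
cv2.imwrite('pics/s22z.png',cv2.resize(f[205:275,270:360],None,fx=8,fy=8,interpolation=cv2.INTER_CUBIC))
P=cloud(s);X,Y,Z=P[...,0],P[...,1],P[...,2];hsv=cv2.cvtColor(s['frame'],cv2.COLOR_RGB2HSV)
q=(hsv[...,1]<50)&(hsv[...,2]>180)&(Z>.14)&(Z<.175)&(np.hypot(X-.633,Y-.059)<.03)
print(q.sum(),np.median(P[q],0),cv2.minEnclosingCircle((P[q][:,:2]*1000).astype(np.float32)));A=np.c_[P[q][:,:2]-[.633,.059],np.ones(q.sum())];print(np.linalg.lstsq(A,P[q][:,2],rcond=None)[0].round(4))
b=(abs(Z-.1235)<.003)&(np.hypot(X-.6327,Y-.0575)<.04);A=np.c_[P[b][:,:2]-[.633,.059],np.ones(b.sum())];print('bridge',b.sum(),np.linalg.lstsq(A,P[b][:,2],rcond=None)[0].round(4))
"
```

```text
t 23.15 pos [0.6331 0.0588 0.1356] ang 38.93 tilt 1.47 w 0.0368 F [-4.8 -0.7 16.2]
d mm [-0.7 -0.2  0.4] dang 0.07 n 1
[[-0.7, -0.2, -0.4, -0.07]]
toolz [ 2.570e-02 -6.000e-04 -9.997e-01] joints [ 0.094  0.48  -0.055  1.01  -0.003  2.556] qv [-0.002 -0.018 -0.033 -0.041  0.003 -0.002]
t 23.25 pos [0.633  0.0588 0.1356] ang 38.93 tilt 1.47 w 0.0367 F [-5.6 -1.3 16.7]
d mm [-0.6 -0.2  0.4] dang 0.07 n 1
[[-0.6, -0.2, -0.4, -0.07]]
toolz [ 2.570e-02 -5.000e-04 -9.997e-01] joints [ 0.094  0.48  -0.056  1.01  -0.003  2.556] qv [0.001 0.001 0.002 0.004 0.001 0.002]
6588 [0.63423522 0.06049727 0.15745432] ((633.0306396484375, 59.94196319580078), 19.0300350189209)
[-0.0111 -0.0223  0.1574]
bridge 1460 [ 0.0148 -0.0008  0.1233]
```

View pics/w22.png

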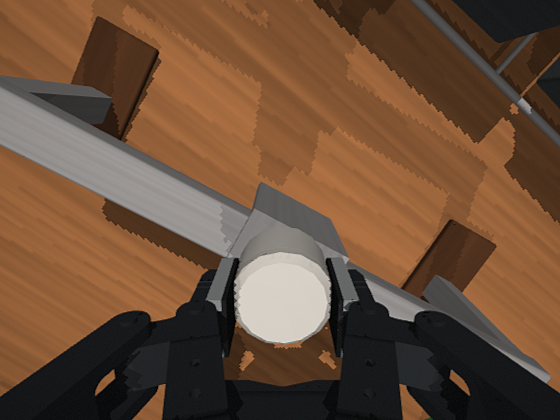

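View pics/s22z.png

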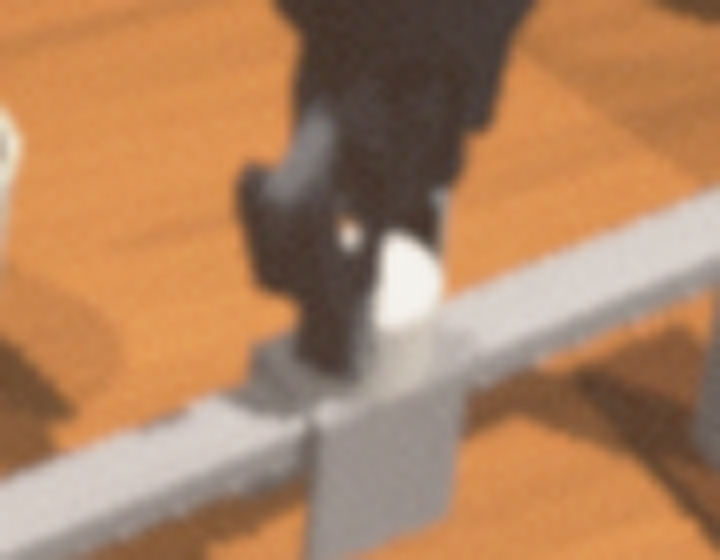

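The cap is home. Its top is at 0.1574 against 0.158 nominal, it is about 1 mm off the stud axis, the force holds steady at 16.7 N, and the bracket is flat. I'll hand in while still pushing.

```bash
python3 -c "
from h import *
print(job.close_job()); s=get_state(); print(s['t'],s['contact_force'],s['position'])"
```

```text
the job is handed in; nothing more can be done
None
the job is handed in; nothing more can be done
```

The bracket is hanging on the bar and the white cap is pressed fully home on the stud. I handed the job in at about 23 s, with the gripper still holding the cap and pushing down. No verdict is reported, and the state could not be read after hand-in.

- **Bracket:** It hangs with the hook on the robot's side and the stud through its window. After I let go, the bridge measured level at about 0.1234 m. It sits roughly 2 mm off the stud along the bar, within the 10 mm allowed.
- **Cap:** The force rose to about 15 N, then dropped to 5 N at the click, where expected. I kept pressing until the cap stopped on the bracket at 29 N.
- **Last checks:** The cap's top was at 0.1574 m, against 0.158 m expected. The cap was about 1 mm off the stud axis, and the downward push held steady at about 16.7 N.
- **Tilt:** The arm's tilt drifted by up to 2.8° during the run. I brought it back to nearly zero before gripping the cap, and it ended at 1.5°. The wrist camera showed the cap's top leaning about 0.025 rad, under the 0.07 limit; part of that looks like camera error.
- **Other readings:** The gripper read the cap as 37 mm wide instead of 40 mm, probably from the pads squeezing it. I saw no sign of anything else being touched, but I did not measure those things again at the end.

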